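Change the stirrer drive's gear, refit its relays and take off the lockout

TASK

The reactor's stirrer drive is locked off for a gear change. First push the black selector knob towards the spindle and turn the spindle hub by hand until the gears drop fully into mesh; then clip every relay lying on the bench onto the free rail of the starter panel, lip hooked under one edge and rocked down until its sprung foot clicks, anywhere between the end clamps. Only then lift the red lockout cover off the isolator, put it in the yellow tray and turn the isolator fully on; leave the other things on the bench where they are.

Things in the scene. Friction and masses are not known exactly. Their poses are not given: they have to be found in the camera images.
- relay1: blue-covered relay on its black rail base, 0.17 kg; may be absent. Origin: centre of the flat face that seats on the rail; x along the base, y across it, z up out of the relay. Base 90 (x) x 44 (y) x 30 mm (z 0 to 30); on it the cover, 44 (x) x 28 (y) mm, z 30 to 78: grip this across y. Lip under the -x end, sprung foot under the +x end (orange bar on top there). On the bench the origin is 10.5 mm up.
- relay1_lip (a point): tip of the fixed lip of relay1, alike on all four relays,, top edge, at x -14.2, z -6.5 mm of the relay (axes as the relay's). The lip is 4 mm thick, 42 mm wide (y), and grows from a shoulder, x -26 to -18.5, z 0 to -10.5. The rail's edge goes between lip and base: tilt the relay 10 to 20 degrees with the +x end up, lower the lip outside the edge, slide it in till the shoulder meets the edge, then rock the +x end down.
- relay1_foot (a joint): how far the orange sprung foot of relay1 is pushed out (+x), m: 0 at rest and when clicked. Its nose then reaches in to x 14 with a level catch at z -3.3 mm of the relay, with sloping underside down to z -10; springs out up to 6 mm against 3 to 5 N; Rocking down takes 5 to 20 N on the relay, then it snaps under the rail's other edge. Clicked home, the relay's origin is level with the rail's top and within 1.5 mm of its centre line.
- relay2: yellow-covered relay on its black rail base, 0.17 kg; may be absent. Origin: centre of the flat face that seats on the rail; x along the base, y across it, z up out of the relay. Base 90 (x) x 44 (y) x 30 mm (z 0 to 30); on it the cover, 44 (x) x 28 (y) mm, z 30 to 78: grip this across y. Lip under the -x end, sprung foot under the +x end (orange bar on top there). On the bench the origin is 10.5 mm up.
- relay2_foot (a joint): how far the orange sprung foot of relay2 is pushed out (+x), m: 0 at rest and when clicked. Its nose then reaches in to x 14 with a level catch at z -3.3 mm of the relay, with sloping underside down to z -10; springs out up to 6 mm against 3 to 5 N; Rocking down takes 5 to 20 N on the relay, then it snaps under the rail's other edge. Clicked home, the relay's origin is level with the rail's top and within 1.5 mm of its centre line.
- relay3: green-covered relay on its black rail base, 0.17 kg; may be absent. Origin: centre of the flat face that seats on the rail; x along the base, y across it, z up out of the relay. Base 90 (x) x 44 (y) x 30 mm (z 0 to 30); on it the cover, 44 (x) x 28 (y) mm, z 30 to 78: grip this across y. Lip under the -x end, sprung foot under the +x end (orange bar on top there). On the bench the origin is 10.5 mm up.
- relay3_foot (a joint): how far the orange sprung foot of relay3 is pushed out (+x), m: 0 at rest and when clicked. Its nose then reaches in to x 14 with a level catch at z -3.3 mm of the relay, with sloping underside down to z -10; springs out up to 6 mm against 3 to 5 N; Rocking down takes 5 to 20 N on the relay, then it snaps under the rail's other edge. Clicked home, the relay's origin is level with the rail's top and within 1.5 mm of its centre line.
- relay4: white-covered relay on its black rail base, 0.17 kg; may be absent. Origin: centre of the flat face that seats on the rail; x along the base, y across it, z up out of the relay. Base 90 (x) x 44 (y) x 30 mm (z 0 to 30); on it the cover, 44 (x) x 28 (y) mm, z 30 to 78: grip this across y. Lip under the -x end, sprung foot under the +x end (orange bar on top there). On the bench the origin is 10.5 mm up.
- relay4_foot (a joint): how far the orange sprung foot of relay4 is pushed out (+x), m: 0 at rest and when clicked. Its nose then reaches in to x 14 with a level catch at z -3.3 mm of the relay, with sloping underside down to z -10; springs out up to 6 mm against 3 to 5 N; Rocking down takes 5 to 20 N on the relay, then it snaps under the rail's other edge. Clicked home, the relay's origin is level with the rail's top and within 1.5 mm of its centre line.
- rail_mid (a point): middle of the top face of the steel top-hat rail: y along it, x across, z up. Free length 300 mm (y -150 to 150) between grey end clamps 26 mm higher. 35 mm wide, edges at x -17.5 and 17.5, 2.5 mm thick, rounded, overhanging 5 mm; top 25 mm above the bench, 15 mm above the white pan. Grey wire duct on the far side, x 63 to 85, 23 mm higher than the rail; nothing on the near side.
- lockout: red square lockout cover, 54 x 54 mm, a cap 52 mm high, open below, with a grip tab on top 36 (its x) x 14 mm (its y), from 52 to 78 mm above the origin. Origin: centre of its lower rim; z up. It stands over the isolator knob at the start, rim 16 mm above the bench; lift it 60 mm straight up to clear the knob. 0.09 kg.
- isolator_grip (a point): grip point of the isolator's red bar knob, on its vertical axis, 47 mm above the bench, at the -y end of the starter panel. The bar is 42 mm long (this frame's x), 14 mm thick (y) and reaches 7 mm above and 25 mm below this point; it stands on a yellow round base. The frame turns with the knob. Hidden under the lockout cover at first.
- isolator (a joint): isolator knob angle: 0 off, 1.05 rad (60 degrees) fully on; turns clockwise seen from above; stays where it is left.
- hub_grip (a point): grip point of the spindle's round aluminium hub, on its vertical axis, 144 mm above the bench. Hub 44 mm in diameter, from 28 mm below to 24 mm above this point; the toothed spindle gear (104 mm across, 14 teeth) is 38 to 52 mm below it. The frame turns with the spindle.
- spindle (a joint): spindle angle in rad, anticlockwise from above; turns freely without limit against light friction (0.1 N m, some 0.3 to 0.5 N m while teeth rub). One tooth is 0.449 rad.
- selector_grip (a point): middle of the black selector knob (30 mm diameter, 38 mm high, 146 mm above the bench at this point), on an upright post of the slide that carries the 8-tooth pinion. The slide moves along this frame's +y, towards the spindle.
- selector (a joint): selector slide in m: about 0 out, 0.018 fully in mesh. An over-centre spring (middle at 0.006, 7 N to overcome) holds it out below that and presses it in beyond. If tooth meets tooth it stops short at 0.009 to 0.014 and stays pressed; turning the spindle, at most one tooth, lets it drop in by itself to 0.018; if flanks jam on the way, rock the spindle back a little.
- tray_in (a point): centre of the inner floor, 4 mm above the bench, of the yellow open tray, 130 (x) x 120 (y) x 30 mm high, 4 mm walls; fixed to the bench.
- screwdriver: yellow-handled screwdriver, 200 mm long, lying on the bench near the robot; a bystander, origin at its underside, to be left alone
- wrench: steel spanner, 180 mm long, lying on the bench by the gear unit; a bystander, origin at its underside, to be left alone
- meter: yellow hand-held multimeter, 150 x 75 x 32 mm, at the back of the bench; a bystander, origin at its underside, to be left alone
- solvent: amber bottle, 64 mm across, 160 mm high, beside the panel's left end; a bystander, origin at its underside, to be left alone
- pellets: white jar, 70 mm across, 100 mm high, at the back; a bystander, origin at its underside, to be left alone
- beaker: glass beaker, 76 mm across, 100 mm high, beside the gear unit; a bystander, origin at its underside, to be left alone

How it is judged:
By the outcome, as a careful person would: the job done as asked, in the order asked, and still so for the second after the job is handed in, with the robot touching nothing.
Of relay1, relay2, relay3, relay4 only 3 to 4 are there at a start; the rules pass over those that are not, and their reading is None.
At some moment in a run one of relay1, relay2, relay3, relay4 may be knocked a few centimetres aside while the robot is not near it.
Once in a run the grip may slacken for a moment while it holds something.
It also fails if it takes over 208 s, if anything falls off the work surface, if the arm or the gripper's body presses on something with over 40 N, if the wrist force passes 120 N, or if a joint passes its speed limit or range.

ROBOT

A 7-joint arm with a two-finger parallel gripper is mounted at the origin on the work surface. World frame = base frame: x ahead of the robot, y to its left, z up, the work surface at z = 0. Lengths are in m, angles in rad, forces in N, time in s.
With the tool pointing down it reaches from about 0.425 to 1.025 m from the base axis. Payload 3.6 kg.
Tool frame: the origin (TCP) lies at the very end of the fingers, on their centre line; the grasp point (between the pads) lies 19 mm behind it; x points along the fingers, z is the direction in which the jaws open and shut, and the axes are right-handed (so a half turn about x gives the same grasp; the last joint's range is limited). The gripper opens to 85 mm and grips with 20 to 120 N. Pads are 22 mm wide; open, the fingers measure 114 mm over their backs; the gripper's body (76 mm by 85 mm) begins 54 mm behind the grasp point. The pads swing forward as they close: fully open they stand 13 mm farther back than shut.
Start: joints at [1.075, 0.591, 0.048, 1.609, -0.033, 0.943, -0.034], TCP at [0.284, -0.667, 0.231] pointing down, gripper open.
Joint ranges: [-2.69, 2.69], [-0.47, 2.24], [-1.27, 1.36], [0.19, 2.51], [-1.53, 4.68], [0.08, 2.07], [-3.09, 3.09]. Speed limits (rad/s): [2.57, 2.57, 3.14, 3.14, 3.14, 3.14, 3.14].

INTERFACE

Orientations are given as a unit quaternion [w, x, y, z].
In Python, from station import ctrl gives the robot as it stands. The module is installed in compiled form; this text tells all that it offers.
- The arm moves only by the tool drive_tool, never from a script. Its argument "series" is a list of rows, each an object of numbers: "dx", "dy", "dz": the shift along the tool's x, y, z in cm; "roll": the turn about the tool's x in degrees. In form: [{"dx": .., "dy": .., "dz": .., "roll": ..}, ...]. A call has 1 to 8 rows; each row is the pose to reach, as a shift and turn from the pose commanded when the call began, along the tool's axes at that moment; what a row does not reach only later rows make up. A row lasts 1/8 s, in which the tool goes at most 62.5 mm and 10.7 degrees, less where a joint would pass 70% of its speed; a pose out of reach is approached as far as the arm can. A call with a gripper value outside its range is refused whole. "hand" is the finger opening in cm, from 0 to 8.54, set as the call begins (left out, the last holds). The fingers move at their own pace and stop on an object; "newtons" is the grip in N (left out, the last holds). Time passes only in rows, so rows that repeat a pose let the fingers close. It gives the time, the measured TCP pose, the force and the opening at its end, in the units of the state.
- ctrl.sense(): the state, without advancing time (a new reading comes with each control period).
- ctrl.read_camera(name): name is "side" or "top"; returns (picture, depth): 420x560x3 uint8, blue, green, red; 420x560 float32, m along the optical axis (not along the pixel's ray), 0 where there is no reading.
- ctrl.camera_info(name): a dict with "mtx" (3x3 intrinsics, pixels), "R" (3x3) and "t" (3): a world point X has camera coordinates R X + t. Camera axes: x right, y down, z forward; pixel columns grow to the right and rows downward; lengths in m; the calibration is good to about 2 mm. A picture is of the moment at which its call begins. camera_info takes no time and is no camera call.
- ctrl.sign_off(): hands the job in, once; it reports no verdict.
The state is a dict: "t": time; "joint_pos": joint angles; "dq": joint speeds; "joint_torque": joint torques, N m; "tcp_pos": TCP position; "tcp_rot": TCP orientation; "wrist_force": force on the tool from outside, world axes, zero at the start; "torque": the same for the moment, N m; "opening": finger opening in m.
Only numpy, scipy, OpenCV 4.12 (cv2) and the standard library are available. Lean on these libraries where they do the work, as an engineer would, in place of code of your own. Each camera call takes 0.05 s, during which the arm holds its last target. There are 200 camera calls.

## Working session

There is one attempt and no reset: what is moved stays moved. The work goes in short steps, Python scripts to look and compute and a tool call to move; the robot and the scene stay as the last step left them, time stands still between calls to the robot, and variables do not carry over. Pictures are saved under pics/ and viewed, about 12 in all and at most 16, crops included, and the job is handed in when it is done.

Besides the shell and the picture viewer there is one more tool, called after "Emit:" as name([rows], argument=value, ...), one row to a line, values as JSON. drive_tool: Moves the arm, as the interface text tells. Its arguments: {"type":"object","properties":{"series":{"type":"array","items":{"type":"object","properties":{"dx":{"type":"number"},"dy":{"type":"number"},"dz":{"type":"number"},"roll":{"type":"number"}}}},"hand":{"type":"number"},"newtons":{"type":"number"}},"required":["series"]}

```bash
mkdir -p pics; cat > h.py <<'E'
import numpy as np, cv2
from station import ctrl
def ray(name,u,v,z):
    c=ctrl.camera_info(name);R=np.array(c['R']);t=np.array(c['t']);K=np.array(c['mtx'])
    d=R.T@np.linalg.solve(K,[u,v,1.]);o=-R.T@t
    return o+d*(z-o[2])/d[2]
def cloud(name,depth):
    c=ctrl.camera_info(name);R=np.array(c['R']);t=np.array(c['t']);K=np.array(c['mtx'])
    v,u=np.mgrid[:depth.shape[0],:depth.shape[1]]
    p=np.stack([u,v,np.ones_like(u)],-1)@np.linalg.inv(K).T*depth[...,None]
    return (p-t)@R
def proj(name,X):
    c=ctrl.camera_info(name);p=np.array(c['mtx'])@(np.array(c['R'])@np.array(X)+np.array(c['t']))
    return p[:2]/p[2]
E
python3 - <<'E'
from h import *
s=ctrl.sense();print({k:np.round(v,3) for k,v in s.items()})
for n in('top','side'):
    p,d=ctrl.read_camera(n);cv2.imwrite(f'pics/{n}0.png',p);np.save(f'{n}0.npy',d)
    c=ctrl.camera_info(n);print(n,c['mtx'],-np.array(c['R']).T@c['t'],np.round(c['R'],2).tolist())
E
```

```text
{'t': np.float64(0.0), 'joint_pos': array([ 1.075,  0.592,  0.048,  1.61 , -0.033,  0.943, -0.034]), 'dq': array([ 0.001, -0.001, -0.   ,  0.001, -0.001,  0.002, -0.002]), 'joint_torque': array([-0.0000e+00, -5.4869e+01,  1.5470e+00, -1.9812e+01,  9.0000e-03,
        9.0000e-03,  0.0000e+00]), 'tcp_pos': array([ 0.284, -0.666,  0.23 ]), 'tcp_rot': array([ 0.589,  0.39 ,  0.591, -0.389]), 'wrist_force': array([-0.52 ,  0.38 , -0.498]), 'torque': array([ 0.013, -0.057, -0.02 ]), 'opening': np.float64(0.086)}
top [[417.07792571   0.         277.86378645]
 [  0.         417.07792571 212.55168067]
 [  0.           0.           1.        ]] [0.28247473 0.02329025 1.27038121] [[0.02, -1.0, 0.02], [-0.98, -0.03, -0.19], [0.19, -0.01, -0.98]]
side [[489.80117566   0.         283.64205008]
 [  0.         489.80117566 213.19092574]
 [  0.           0.           1.        ]] [-0.17244889  0.90146713  1.20990876] [[-0.78, -0.63, 0.01], [-0.45, 0.54, -0.71], [0.44, -0.56, -0.7]]
```

View pics/top0.png

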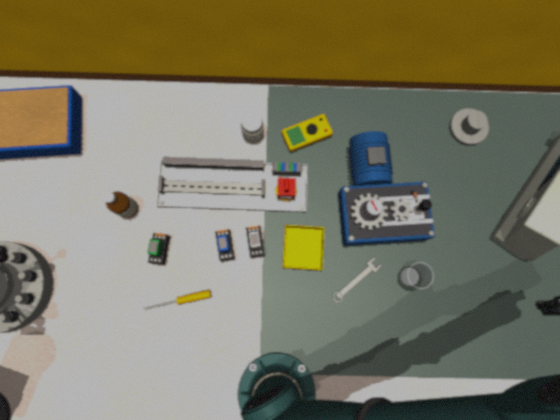

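View pics/side0.png

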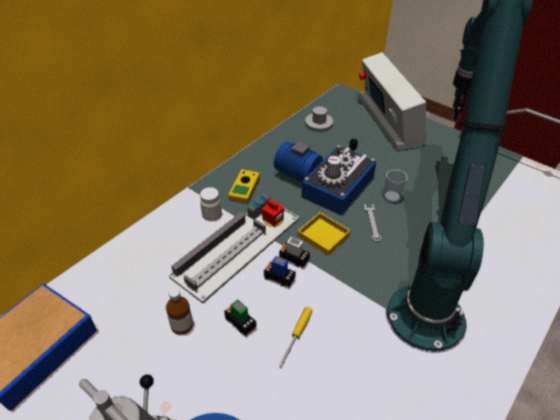

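The overview shows green, blue and white relays at top-pixels (157,248), (224,244) and (254,241), and no yellow one. The rail is at rows ~187, cols 163–262. The hub is at (372,203), the selector at (425,204), the lockout at (287,188) and the tray at (304,247). Next I'll enlarge and measure.

```bash
python3 - <<'E'
from h import *
p=cv2.imread('pics/top0.png')
a=cv2.resize(p[150:270,140:320],None,fx=4.4,fy=4.4,interpolation=cv2.INTER_CUBIC)
cv2.imwrite('pics/c1.png',a)
s=cv2.imread('pics/side0.png')
b=cv2.resize(p[165:255,330:440],(400,327),interpolation=cv2.INTER_CUBIC)
c=cv2.resize(s[125:215,290:400],(400,327),interpolation=cv2.INTER_CUBIC)
cv2.imwrite('pics/c2.png',np.hstack([b,c]))
for n in('top','side'):
    im=cv2.imread(f'pics/{n}0.png');d=np.load(f'{n}0.npy');P=cloud(n,d)
    hsv=cv2.cvtColor(im,cv2.COLOR_BGR2HSV)
    x,y,z=P[...,0],P[...,1],P[...,2]
    def rep(name,m):
        if m.sum()<3: print(n,name,'none');return
        q=P[m]; print(n,name,m.sum(),'med',np.round(np.median(q,0),3),'min',np.round(q.min(0),3),'max',np.round(q.max(0),3))
    bench=(x>.25)&(x<.85)&(y>-.6)&(y<.45)
    H,S,V=hsv[...,0],hsv[...,1],hsv[...,2]
    k=bench&(z>.008)&(z<.25)
    rep('green',k&(H>45)&(H<85)&(S>90)&(x<.55)&(z>.07))
    rep('blue',k&(H>100)&(H<130)&(S>100)&(x<.55)&(y>-.05)&(z>.07))
    rep('red',k&((H<8)|(H>172))&(S>140)&(z>.03)&(y>-.2))
    rep('redtop',k&((H<8)|(H>172))&(S>140)&(z>.085)&(y>-.2))
    rep('tray',k&(H>22)&(H<34)&(S>140)&(x<.5)&(y<0))
    rep('hubtop',k&(z>.155)&(abs(y+.2)<.06)&(x>.3))
    rep('knob',k&(z>.13)&(y<-.26)&(x>.3))
    rep('relays',k&(z>.03)&(x>.3)&(x<.46)&(y>-.02)&(y<.38))
E
```

```text
top green 64 med [0.401 0.351 0.087] min [ 0.381 -0.38   0.07 ] max [0.526 0.372 0.152]
top blue 57 med [0.408 0.162 0.088] min [0.395 0.15  0.073] max [0.441 0.182 0.093]
top red 278 med [ 0.59  -0.013  0.07 ] min [ 0.566 -0.037  0.049] max [0.619 0.011 0.1  ]
top redtop 60 med [ 0.592 -0.012  0.095] min [ 0.575 -0.018  0.088] max [ 0.609 -0.006  0.1  ]
top tray 383 med [ 0.425 -0.079  0.025] min [ 0.353 -0.128  0.008] max [ 0.484 -0.009  0.037]
top hubtop 184 med [ 0.516 -0.244  0.168] min [ 0.496 -0.26   0.155] max [ 0.539 -0.227  0.174]
top knob 332 med [ 0.651 -0.283  0.142] min [ 0.5   -0.407  0.13 ] max [ 0.699 -0.26   0.174]
top relays 1346 med [0.411 0.168 0.044] min [ 0.357 -0.018  0.03 ] max [0.46  0.38  0.098]
side green 96 med [0.387 0.373 0.084] min [ 0.377 -0.382  0.071] max [0.523 0.38  0.154]
side blue 100 med [0.407 0.177 0.084] min [0.392 0.152 0.07 ] max [0.437 0.187 0.092]
side red 320 med [ 0.586 -0.     0.065] min [ 0.358 -0.054  0.031] max [0.644 0.387 0.098]
side redtop 44 med [ 0.59  -0.007  0.091] min [ 0.573 -0.018  0.085] max [ 0.61  -0.001  0.098]
side tray 176 med [ 0.409 -0.064  0.026] min [ 0.351 -0.131  0.008] max [ 0.486 -0.004  0.036]
side hubtop 95 med [ 0.512 -0.241  0.165] min [ 0.494 -0.26   0.155] max [ 0.539 -0.218  0.174]
side knob 156 med [ 0.533 -0.333  0.14 ] min [ 0.503 -0.408  0.131] max [ 0.699 -0.261  0.167]
side relays 1375 med [0.407 0.178 0.051] min [ 0.353 -0.007  0.03 ] max [0.46  0.38  0.093]
```

View pics/c1.png

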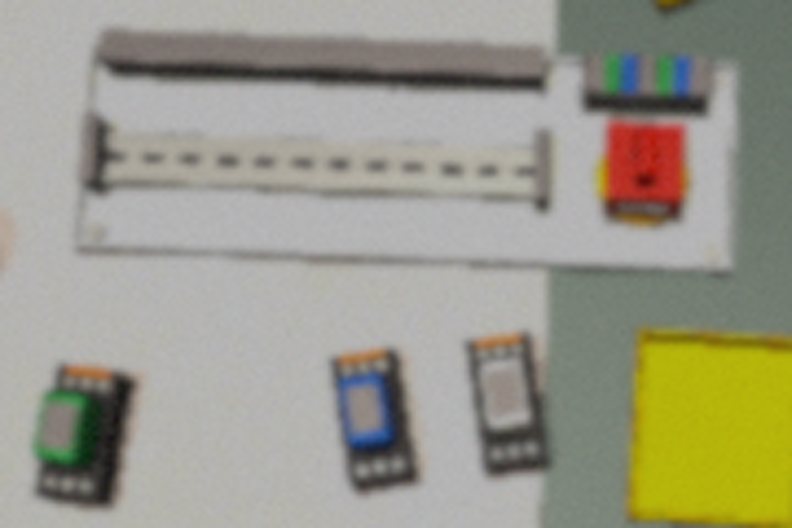

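View pics/c2.png

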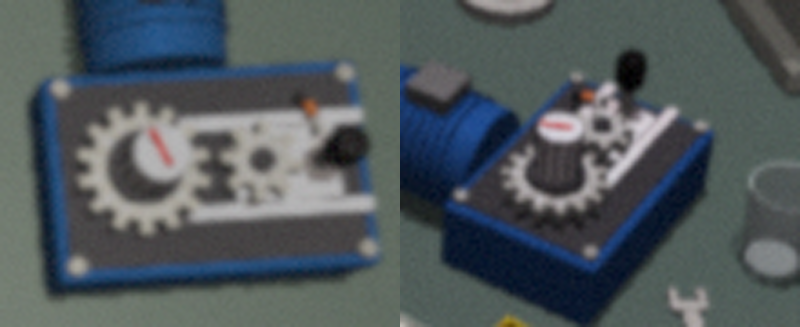

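Both crops are clear. All three relays have the orange foot pointing away from the robot. On the rail, crop rows are ~125–195 and the clamps are at cols ~97 and ~541. The selector is out, at the right of the unit. Now the precise measurement.

```bash
cat > m.py <<'E'
from h import *
def cen(n,m): 
    v,u=np.nonzero(m);return u.mean(),v.mean()
def measure(n,im,d):
    P=cloud(n,d);x,y,z=P[...,0],P[...,1],P[...,2]
    H,S,V=[a.astype(int) for a in cv2.split(cv2.cvtColor(im,cv2.COLOR_BGR2HSV))]
    area=(x>.3)&(x<.64)&(y>-.06)&(y<.45)&(z<.15)
    lab,st=None,None
    org=((H<16)&(H>3)&(S>110)&area&(z>.025)&(z<.075)&(V>90)).astype(np.uint8)
    nn,lab,st,c=cv2.connectedComponentsWithStats(org)
    for i in range(1,nn):
        if st[i,4]>=6:print(n,'orange',st[i,4],np.round(ray(n,*c[i],.0425)[:2],4))
    top=(area&(z>.079)&(x<.5)).astype(np.uint8)
    nn,lab,st,c=cv2.connectedComponentsWithStats(top)
    for i in range(1,nn):
        if st[i,4]>=20:
            q=P[lab==i];r=cv2.minAreaRect((q[:,:2]*1000).astype(np.float32))
            print(n,'covertop',st[i,4],'ray',np.round(ray(n,*c[i],.0885)[:2],4),'rect',np.round(r[0],1),np.round(r[1],1),round(r[2],1),'bgr',im[lab==i].mean(0).round())
    return P,H,S,V
E
python3 - <<'E'
from m import *
for n in('top','side'):
    im=cv2.imread(f'pics/{n}0.png');d=np.load(f'{n}0.npy');P,H,S,V=measure(n,im,d);x,y,z=P[...,0],P[...,1],P[...,2]
    m=(x>.54)&(x<.63)&(y>.07)&(y<.31)&(z>.019)&(z<.031)
    q=P[m];k=np.polyfit(q[:,1],q[:,0],1);res=q[:,0]-np.polyval(k,q[:,1]);print(n,'rail fit',k,m.sum(),np.percentile(res,[1,5,50,95,99]).round(4),'z',np.median(q[:,2]))
    for yy in np.arange(.08,.32,.05):
        s=q[abs(q[:,1]-yy)<.02,0];print(round(yy,2),np.percentile(s,[2,50,98]).round(4),end=' ')
    m=(x>.5)&(x<.65)&(y>.03)&(y<.38)&(z>.04)&(z<.065)&(abs(x-np.polyval(k,y))<.02);q=P[m]
    for a,b in((.0,.15),(.25,.4)):
        s=q[(q[:,1]>a)&(q[:,1]<b)]; print('clamp',len(s),np.median(s,0).round(3),s.min(0).round(3),s.max(0).round(3))
    m=(x>.6)&(x<.7)&(y>.07)&(y<.3)&(z>.04)&(z<.055);q=P[m];print('duct x-fit',np.polyfit(q[:,1],q[:,0],1),m.sum())
    h=(abs(x-.515)<.06)&(abs(y+.243)<.06)&(z>.155);print('hub rayctr',ray(n,*cen(n,h),.168)[:2],'z',np.median(z[h]),h.sum())
    b=(V<60)&(y<-.3)&(y>-.47)&(z>.12)&(z<.19)&(x>.45)&(x<.6);q=P[b];print('knob',b.sum(),np.median(q,0).round(4),q.min(0).round(4),q.max(0).round(4),'ray',ray(n,*cen(n,b),.155))
    t=(H>22)&(H<34)&(S>140)&(x<.5)&(y<0)&(x>.3);q=P[t]
    print('tray',cv2.minAreaRect((q[:,:2]*1000).astype(np.float32)))
E
```

```text
top orange 19 [0.5843 0.0097]
top orange 11 [ 0.586  -0.0378]
top orange 12 [0.4716 0.084 ]
top orange 17 [0.4585 0.1745]
top orange 17 [0.4434 0.3571]
top covertop 154 ray [0.431  0.0769] rect [431.6  76.9] [43.9 27.8] 10.6 bgr [139. 143. 149.]
top covertop 156 ray [0.4182 0.1663] rect [418.6 166.7] [43.5 27.8] 10.8 bgr [136. 110. 102.]
top covertop 163 ray [0.4028 0.361 ] rect [403.1 361.9] [29.1 44.1] 83.5 bgr [ 97. 123. 100.]
top rail fit [0.01175046 0.59387813] 850 [-0.0171 -0.0157 -0.0001  0.016   0.0176] z 0.025639418188287046
0.08 [0.5781 0.5955 0.6123] 0.13 [0.5791 0.595  0.6116] 0.18 [0.5792 0.5964 0.6131] 0.23 [0.5794 0.5959 0.6124] 0.28 [0.5811 0.5972 0.6136] clamp 48 [0.595 0.059 0.051] [0.575 0.053 0.043] [0.613 0.063 0.058]
clamp 52 [0.599 0.366 0.051] [0.579 0.362 0.042] [0.617 0.373 0.059]
duct x-fit [0.01177696 0.66678897] 579
hub rayctr [ 0.51687616 -0.24729251] z 0.16845449463484805 217
knob 99 [ 0.5261 -0.3885  0.1627] [ 0.5158 -0.4048  0.1365] [ 0.5407 -0.3792  0.1701] ray [ 0.52773216 -0.39156129  0.155     ]
tray ((418.5076599121094, -70.2815933227539), (122.2
[... 451 characters left out ...]
200667 0.59090982] 587 [-0.0182 -0.0161 -0.0003  0.0165  0.0187] z 0.02312826346602954
0.08 [0.574  0.5897 0.6078] 0.13 [0.5762 0.5924 0.6104] 0.18 [0.576  0.5928 0.6116] 0.23 [0.5767 0.5923 0.6111] 0.28 [0.5781 0.5939 0.6123] clamp 38 [0.588 0.06  0.047] [0.573 0.053 0.041] [0.61  0.066 0.053]
clamp 50 [0.596 0.371 0.048] [0.577 0.362 0.04 ] [0.615 0.375 0.053]
duct x-fit [0.01091378 0.66377462] 415
hub rayctr [ 0.51117261 -0.23963216] z 0.1646765182523975 108
knob 86 [ 0.5239 -0.3856  0.1501] [ 0.5132 -0.408   0.1201] [ 0.5418 -0.3744  0.1663] ray [ 0.52079829 -0.37863328  0.155     ]
tray ((407.9677429199219, -323.5151672363281), (639.6832885742188, 151.71055603027344), 85.77975463867188)
```

Emit:
drive_tool([
  {"dy": 6,"dz": -2,"roll": 6},
  {"dy": 12,"dz": -4,"roll": 12},
  {"dy": 18,"dz": -6,"roll": 18},
  {"dy": 24,"dz": -8,"roll": 23.2},
  {"dy": 30.7,"dz": -10,"roll": 23.2},
  {"dy": 30.7,"dz": -10,"roll": 23.2},
  {"dx": 4,"dy": 30.7,"dz": -10,"roll": 23.2},
  {"dx": 9,"dy": 30.7,"dz": -10,"roll": 23.2},
], hand=0, newtons=40)

```text
invalid input at $.series[0]: expected keys dx, dy, dz, roll
```

Emit:
drive_tool([
  {"dx": 0,"dy": 6,"dz": -2,"roll": 6},
  {"dx": 0,"dy": 12,"dz": -4,"roll": 12},
  {"dx": 0,"dy": 18,"dz": -6,"roll": 18},
  {"dx": 0,"dy": 24,"dz": -8,"roll": 23.2},
  {"dx": 0,"dy": 30.7,"dz": -10,"roll": 23.2},
  {"dx": 0,"dy": 30.7,"dz": -10,"roll": 23.2},
  {"dx": 4,"dy": 30.7,"dz": -10,"roll": 23.2},
  {"dx": 9,"dy": 30.7,"dz": -10,"roll": 23.2},
], hand=0, newtons=40)

```text
t: 1.1
tcp_pos: [0.528, -0.4557, 0.1415]
tcp_rot: [0.501, 0.5, 0.498, -0.501]
wrist_force: [-0.3, 0.4, -0.4]
opening: -0.0002
```

Emit:
drive_tool([
  {"dx": 0.3,"dy": 0,"dz": -2.5,"roll": 0},
  {"dx": 0.3,"dy": 0,"dz": -3.2,"roll": 0},
  {"dx": 0.3,"dy": -0.1,"dz": -3.8,"roll": 0},
  {"dx": 0.3,"dy": -0.1,"dz": -4.2,"roll": 0},
  {"dx": 0.3,"dy": -0.1,"dz": -4.2,"roll": 0},
])

```text
t: 1.72
tcp_pos: [0.5262, -0.4147, 0.1394]
tcp_rot: [-0.5, -0.5, -0.498, 0.501]
wrist_force: [-1.9, -4.0, 0.3]
opening: -0.0001
```

Emit:
drive_tool([
  {"dx": 0,"dy": 0,"dz": -0.3,"roll": 0},
  {"dx": 0,"dy": 0,"dz": -0.6,"roll": 0},
  {"dx": 0,"dy": 0,"dz": -0.6,"roll": 0},
])

```text
t: 2.1
tcp_pos: [0.5262, -0.4142, 0.1396]
tcp_rot: [-0.502, -0.499, -0.495, 0.503]
wrist_force: [-0.1, -11.6, -3.4]
opening: -0.0005
```

```bash
cat > knob.py <<'E'
from m import *
def knob(tag):
    out=[]
    for n in('top','side'):
        im,d=ctrl.read_camera(n);cv2.imwrite(f'pics/{n}{tag}.png',im);P=cloud(n,d);x,y,z=P[...,0],P[...,1],P[...,2]
        print(n,'t',ctrl.sense()['t'],'knob zone top pts',[ (round(float(np.median(y[b])),4),int(b.sum()),y[b].min().round(4),y[b].max().round(4)) for b in [(im.max(2)<60)&(y<-.3)&(y>-.47)&(z>.145)&(z<.19)&(abs(x-.527)<.025)] if b.any()])
E
python3 -c "
from knob import *
knob('k1')
s=ctrl.sense();print(s['wrist_force'],s['tcp_pos'])"
```

```text
top t 2.15 knob zone top pts [(-0.3809, 75, np.float64(-0.4182), np.float64(-0.3684))]
side t 2.2 knob zone top pts [(-0.3917, 116, np.float64(-0.4447), np.float64(-0.3638))]
[ -0.69466759 -12.29506334  -4.52431787] [ 0.52617702 -0.41420684  0.13962038]
```

Emit:
drive_tool([
  {"dx": 0,"dy": 0,"dz": 1.5,"roll": 0},
  {"dx": 0,"dy": 0,"dz": 5,"roll": 0},
  {"dx": -8,"dy": 0,"dz": 5,"roll": 0},
  {"dx": -8,"dy": 0,"dz": 5,"roll": 0},
])

```text
t: 2.7
tcp_pos: [0.529, -0.4576, 0.2221]
tcp_rot: [0.501, 0.501, 0.498, -0.5]
wrist_force: [0.0, -0.1, -0.1]
opening: -0.0002
```

```bash
python3 - <<'E'
from knob import *
knob('k2')
a=cv2.imread('pics/topk2.png')[165:255,330:440];b=cv2.imread('pics/sidek2.png')[125:215,290:400]
cv2.imwrite('pics/c3.png',np.hstack([cv2.resize(q,(400,327),interpolation=cv2.INTER_CUBIC) for q in(a,b)]))
E
```

```text
top t 2.75 knob zone top pts [(-0.3803, 89, np.float64(-0.3932), np.float64(-0.3685))]
side t 2.8 knob zone top pts [(-0.3762, 53, np.float64(-0.3937), np.float64(-0.3628))]
```

View pics/c3.png

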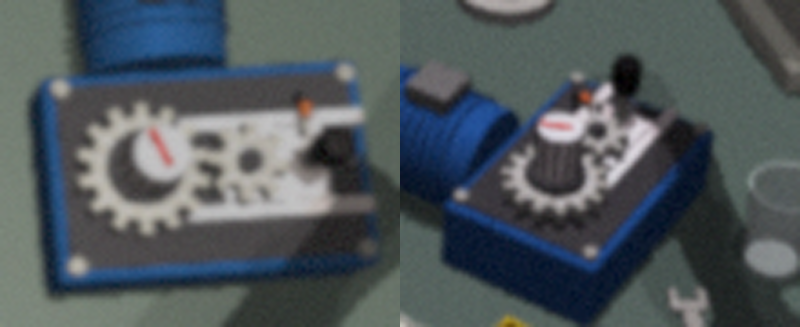

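The selector moved about 11 mm and holds there with tooth on tooth, so the next step is the hub.

Emit:
drive_tool([
  {"dx": 0,"dy": -0.5,"dz": -6,"roll": 0},
  {"dx": 0,"dy": -1,"dz": -12,"roll": 0},
  {"dx": 0,"dy": -1.4,"dz": -18,"roll": 0},
  {"dx": 0,"dy": -1.4,"dz": -21.4,"roll": 0},
  {"dx": 0,"dy": -1.4,"dz": -21.4,"roll": 0},
  {"dx": 5,"dy": -1.4,"dz": -21.4,"roll": 0},
  {"dx": 9.4,"dy": -1.4,"dz": -21.4,"roll": 0},
  {"dx": 9.4,"dy": -1.4,"dz": -21.4,"roll": 0},
], hand=7.5, newtons=40)

```text
t: 3.8
tcp_pos: [0.5096, -0.2418, 0.1208]
tcp_rot: [0.496, 0.499, 0.502, -0.502]
wrist_force: [-0.1, 0.6, -0.2]
opening: 0.0747
```

Emit:
drive_tool([
  {"dx": 0,"dy": 0,"dz": 0,"roll": 0},
  {"dx": 0,"dy": 0,"dz": 0,"roll": 0},
  {"dx": 0,"dy": 0,"dz": 0,"roll": 0},
  {"dx": 0,"dy": 0,"dz": 0,"roll": 0},
], hand=3.5)

```text
t: 4.3
tcp_pos: [0.5134, -0.2517, 0.1277]
tcp_rot: [-0.502, -0.501, -0.494, 0.503]
wrist_force: [-2.8, -12.6, 0.7]
opening: 0.0432
```

Emit:
drive_tool([
  {"dx": 0,"dy": 0,"dz": 0.7,"roll": 0},
  {"dx": 0,"dy": 0,"dz": 0.7,"roll": 3},
  {"dx": 0,"dy": 0,"dz": 0.7,"roll": 6},
  {"dx": 0,"dy": 0,"dz": 0.7,"roll": 9},
  {"dx": 0,"dy": 0,"dz": 0.7,"roll": 12},
  {"dx": 0,"dy": 0,"dz": 0.7,"roll": 14},
  {"dx": 0,"dy": 0,"dz": 0.7,"roll": 14},
])

```text
t: 5.18
tcp_pos: [0.5134, -0.2511, 0.1275]
tcp_rot: [0.435, 0.559, 0.433, -0.558]
wrist_force: [-3.5, 1.1, 7.7]
opening: 0.0431
```

```bash
python3 -c "
from knob import *
knob('k3');s=ctrl.sense();print(s['wrist_force'],s['torque'],s['tcp_pos'],s['joint_pos'].round(2))"
```

```text
top t 5.225 knob zone top pts []
side t 5.275 knob zone top pts [(-0.3761, 25, np.float64(-0.3907), np.float64(-0.3599))]
[-3.23294253  1.65120932  7.09934125] [-0.49615801  0.77922836 -0.44502568] [ 0.51339062 -0.25105898  0.12753026] [ 0.25  0.55  0.18  2.04 -0.17  0.56 -1.27]
```

Emit:
drive_tool([
  {"dx": 0,"dy": 0,"dz": 0,"roll": 3},
  {"dx": 0,"dy": 0,"dz": 0,"roll": 6},
  {"dx": 0,"dy": 0,"dz": 0,"roll": 8},
  {"dx": 0,"dy": 0,"dz": 0,"roll": 8},
])

```text
t: 5.78
tcp_pos: [0.514, -0.2509, 0.1275]
tcp_rot: [0.398, 0.586, 0.395, -0.585]
wrist_force: [-2.2, -0.5, 6.2]
opening: 0.0432
```

```bash
python3 -c "
from knob import *
knob('k4');s=ctrl.sense();print(s['wrist_force'],s['torque'],s['tcp_pos'],s['joint_pos'].round(2))"
```

```text
top t 5.825 knob zone top pts []
side t 5.875 knob zone top pts [(-0.3717, 11, np.float64(-0.3798), np.float64(-0.3003))]
[-2.41726811  0.02197686  6.15116595] [-0.1618925   0.5543866   0.99843125] [ 0.51401858 -0.25088494  0.12747635] [ 0.22  0.55  0.22  2.05 -0.21  0.56 -1.37]
```

Emit:
drive_tool([
  {"dx": 0,"dy": 0,"dz": 0,"roll": 0},
  {"dx": 0,"dy": 0,"dz": 0,"roll": 0},
  {"dx": -5,"dy": 0,"dz": 0,"roll": 0},
  {"dx": -10,"dy": 0,"dz": 0,"roll": 0},
  {"dx": -10,"dy": 6,"dz": -6,"roll": -10},
  {"dx": -10,"dy": 8,"dz": -10,"roll": -20},
  {"dx": -10,"dy": 8,"dz": -10,"roll": -22},
  {"dx": -10,"dy": 8,"dz": -10,"roll": -22},
], hand=7.5)

```text
t: 6.88
tcp_pos: [0.6244, -0.1868, 0.224]
tcp_rot: [-0.499, -0.5, -0.5, 0.501]
wrist_force: [0.0, -0.8, 0.2]
opening: 0.0751
```

```bash
python3 - <<'E'
from knob import *
knob('k5')
s=ctrl.sense();print(s['tcp_pos'],s['tcp_rot'],s['wrist_force'])
a=cv2.imread('pics/topk5.png')[165:255,330:440];b=cv2.imread('pics/sidek5.png')[125:215,290:400]
cv2.imwrite('pics/c4.png',np.hstack([cv2.resize(q,(400,327),interpolation=cv2.INTER_CUBIC) for q in(a,b)]))
E
```

```text
top t 6.925 knob zone top pts [(-0.3751, 79, np.float64(-0.3882), np.float64(-0.3645))]
side t 6.975 knob zone top pts [(-0.3683, 53, np.float64(-0.3907), np.float64(-0.3563))]
[ 0.6230203  -0.18867863  0.22409169] [-0.4984368  -0.50076659 -0.49886076  0.50192781] [-0.27044315 -0.41763204 -0.48745025]
```

View pics/c4.png

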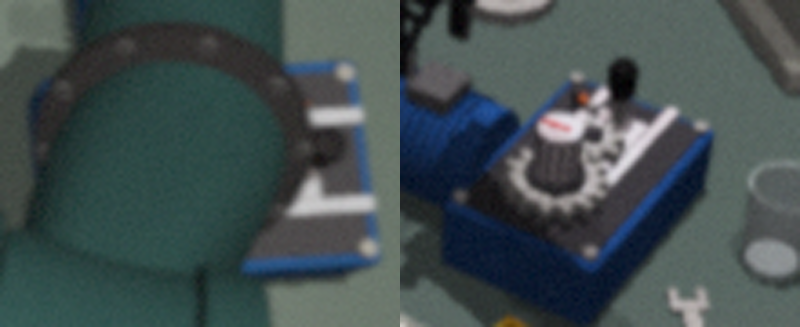

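```bash
cat > kd.py <<'E'
from h import *
import sys
def cent(n,f):
    im=cv2.imread(f);z={'top':(408,190,440,222),'side':(336,125,366,160)}[n]
    a=im[z[1]:z[3],z[0]:z[2]].max(2)<45
    k,l,s,c=cv2.connectedComponentsWithStats(a.astype(np.uint8));i=1+s[1:,4].argmax()
    top=s[i,1];return c[i]+z[:2],s[i]
for n in('top','side'):
    for t in ['0']+sys.argv[1:]:
        try:
            c,s=cent(n,f'pics/{n}{t}.png');print(n,t,c.round(2),s,ray(n,*c,.155)[:2].round(4))
        except Exception as e: print(n,t,e)
E
python3 kd.py k2 k5
```

```text
top 0 [424.21 205.36] [10 11 13 10 84] [ 0.5272 -0.3908]
top k2 [422.23 208.73] [  7  11  14  17 119] [ 0.5176 -0.3849]
top k5 [418.62 207.86] [ 6 14 10  7 29] [ 0.5197 -0.3751]
side 0 [353.16 144.15] [14 14  8 12 74] [ 0.5208 -0.38  ]
side k2 [351.82 145.76] [12 16  8 11 71] [ 0.5192 -0.3687]
side k5 [350.88 146.8 ] [12 17  7 12 69] [ 0.5183 -0.3614]
```

The knob ray shifted 11.3 mm and then 18.6 mm in total, so the gears are fully meshed. I'll re-check the relays before picking.

```bash
cat > rel.py <<'E'
from m import *
def go(tag):
    for n in('top','side'):
        im,d=ctrl.read_camera(n);cv2.imwrite(f'pics/{n}{tag}.png',im);np.save(f'{n}{tag}.npy',d);measure(n,im,d)
    s=ctrl.sense();print(round(float(s['t']),2),s['tcp_pos'].round(4),s['tcp_rot'].round(3),s['wrist_force'].round(1),s['opening'].round(4))
E
python3 -c "
from rel import *
go('r0')"
```

```text
top orange 21 [0.5863 0.0097]
top orange 10 [ 0.5876 -0.0378]
top orange 13 [0.4714 0.085 ]
top orange 15 [0.4583 0.1759]
top orange 17 [0.4434 0.3571]
top covertop 152 ray [0.4311 0.0767] rect [431.4  76.9] [43.6 27.8] 10.2 bgr [154. 159. 165.]
top covertop 155 ray [0.4183 0.1664] rect [418.9 166.9] [44.  27.8] 11.2 bgr [150. 122. 113.]
top covertop 167 ray [0.4025 0.3609] rect [402.9 361.7] [27.7 44.7] 81.6 bgr [106. 136. 110.]
side orange 17 [0.4681 0.0851]
side orange 14 [0.4546 0.1776]
side orange 11 [0.44   0.3654]
side covertop 114 ray [0.4257 0.082 ] rect [428.8  78.9] [45.2 32.9] 11.5 bgr [140. 142. 148.]
side covertop 126 ray [0.4126 0.1713] rect [415.2 168.3] [43.7 29.8] 13.5 bgr [130.  84.  71.]
side covertop 154 ray [0.3972 0.3656] rect [400.8 363.2] [29.1 47.4] 80.5 bgr [ 86. 114.  83.]Traceback (most recent call last):
  File "<string>", line 3, in <module>
    go('r0')
    ~~^^^^^^
  File "rel.py", line 5, in go
    s=ctrl.sense();print(round(float(s['t']),2),s['tcp_pos'].round(4),s['tcp_rot'].round(3),s['wrist_force'].round(1),s['opening'].round(4))
                                                                                                                      ^^^^^^^^^^^^^^^^^^
AttributeError: 'float' object has no attribute 'round'
```

Emit:
drive_tool([
  {"dx": 0,"dy": -3.5,"dz": -4.5,"roll": -5},
  {"dx": 0,"dy": -7,"dz": -9,"roll": -10.5},
  {"dx": 0,"dy": -11,"dz": -13.5,"roll": -10.5},
  {"dx": 0,"dy": -14.5,"dz": -18,"roll": -10.5},
  {"dx": 0,"dy": -18,"dz": -22.5,"roll": -10.5},
  {"dx": 0,"dy": -20.1,"dz": -26.4,"roll": -10.5},
  {"dx": 4,"dy": -20.1,"dz": -26.4,"roll": -10.5},
  {"dx": 10,"dy": -20.1,"dz": -26.4,"roll": -10.5},
], hand=5.5, newtons=30)

```text
t: 8.07
tcp_pos: [0.4262, 0.0779, 0.1252]
tcp_rot: [0.545, 0.455, 0.542, -0.451]
wrist_force: [1.3, -0.6, -0.8]
opening: 0.0548
```

Emit:
drive_tool([
  {"dx": 0,"dy": 0,"dz": 0,"roll": 0},
])

```text
t: 8.2
tcp_pos: [0.4207, 0.0757, 0.1213]
tcp_rot: [0.541, 0.45, 0.545, -0.456]
wrist_force: [-0.0, 0.3, 0.2]
opening: 0.0554
```

```bash
sed -i "s/s\['opening'\].round(4)/s['opening']/" rel.py; python3 -c "
from rel import *
s=ctrl.sense();print(s['tcp_pos'].round(4),s['joint_pos'].round(2))"
```

```text
[0.4207 0.0757 0.1213] [-0.32  0.43  0.04  2.34 -0.04  0.38 -1.63]
```

Emit:
drive_tool([
  {"dx": 4,"dy": 0,"dz": 0,"roll": 0},
  {"dx": 7.6,"dy": 0,"dz": 0,"roll": 0},
  {"dx": 7.6,"dy": 0,"dz": 0,"roll": 0},
  {"dx": 7.6,"dy": 0,"dz": 0,"roll": 0},
])

```text
t: 8.7
tcp_pos: [0.4255, 0.0772, 0.0504]
tcp_rot: [0.544, 0.454, 0.542, -0.452]
wrist_force: [0.2, -0.3, 0.4]
opening: 0.0552
```

Emit:
drive_tool([
  {"dx": 0,"dy": 0,"dz": 0,"roll": 0},
  {"dx": 0,"dy": 0,"dz": 0,"roll": 0},
  {"dx": 0,"dy": 0,"dz": 0,"roll": 0},
  {"dx": 0,"dy": 0,"dz": 0,"roll": 0},
], hand=2)

```text
t: 9.2
tcp_pos: [0.4245, 0.0774, 0.0492]
tcp_rot: [0.543, 0.453, 0.543, -0.452]
wrist_force: [-1.5, -0.2, 8.5]
opening: 0.0276
```

Emit:
drive_tool([
  {"dx": -3,"dy": 0,"dz": 0,"roll": 0},
  {"dx": -7.6,"dy": 0,"dz": 0,"roll": 0},
  {"dx": -7.6,"dy": 5,"dz": -0.6,"roll": 4},
  {"dx": -7.6,"dy": 10,"dz": -1.2,"roll": 8},
  {"dx": -7.6,"dy": 14,"dz": -1.7,"roll": 11.2},
  {"dx": -7.6,"dy": 16.1,"dz": -1.9,"roll": 11.2},
  {"dx": -7.6,"dy": 16.1,"dz": -1.9,"roll": 11.2},
  {"dx": -7.6,"dy": 16.1,"dz": -1.9,"roll": 11.2},
])

```text
t: 10.2
tcp_pos: [0.577, 0.1244, 0.1238]
tcp_rot: [-0.496, -0.503, -0.497, 0.505]
wrist_force: [0.4, -0.8, -2.4]
opening: 0.0276
```

```bash
python3 -c "
from rel import *
go('w1')
for n in('top','side'):
    im=cv2.imread(f'pics/{n}w1.png');P=cloud(n,np.load(f'{n}w1.npy'))
    z=P[...,2];m=(P[...,0]>.5)&(P[...,0]<.68)&(abs(P[...,1]-.125)<.03)&(z>.06)&(z<.2)
    print(n,m.sum())
s=cv2.imread('pics/sidew1.png')[190:300,160:310];t=cv2.imread('pics/topw1.png')[140:250,170:320]
cv2.imwrite('pics/c5.png',np.hstack([cv2.resize(q,(400,293),interpolation=cv2.INTER_CUBIC) for q in (t,s)]))
"
```

```text
top orange 19 [0.5857 0.0108]
top orange 11 [ 0.5869 -0.0373]
side orange 19 [0.4554 0.1756]
side orange 11 [0.44   0.3654]
side covertop 127 ray [0.4138 0.1716] rect [415.8 167.8] [45.1 31.1] 9.9 bgr [135.  87.  75.]
side covertop 154 ray [0.3972 0.3656] rect [399.3 363.5] [28.5 44.8] 81.7 bgr [ 91. 119.  88.]
10.3 [0.5771 0.1243 0.124 ] [-0.496 -0.503 -0.497  0.504] [ 0.1  0.3 -1.9] 0.027651684262139445
top 0
side 634
```

View pics/c5.png

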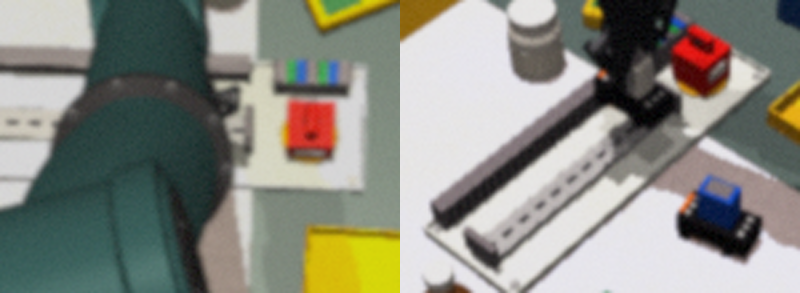

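Emit:
drive_tool([
  {"dx": 4,"dy": 0,"dz": 0,"roll": 0},
  {"dx": 5,"dy": 0,"dz": 0,"roll": 0},
  {"dx": 5.2,"dy": -0.4,"dz": 0,"roll": 0},
  {"dx": 5.5,"dy": -1,"dz": 0,"roll": 0},
  {"dx": 5.8,"dy": -1.5,"dz": 0,"roll": 0},
  {"dx": 6,"dy": -1.8,"dz": 0,"roll": 0},
  {"dx": 6,"dy": -1.8,"dz": 0,"roll": 0},
], newtons=20)

```text
t: 11.18
tcp_pos: [0.5639, 0.1246, 0.0672]
tcp_rot: [0.498, 0.506, 0.495, -0.502]
wrist_force: [-0.2, -2.0, 10.1]
opening: 0.0279
```

```bash
cat > prof.py <<'E'
from h import *
def prof(tag,y0,view=True):
    im,d=ctrl.read_camera('side');cv2.imwrite(f'pics/side{tag}.png',im);P=cloud('side',d);x,y,z=P[...,0],P[...,1],P[...,2]
    # side face of base (+y face at y0+.022)
    m=(abs(y-y0-.022)<.006)&(x>.5)&(x<.66)&(z>.02)&(z<.1)
    q=P[m][:,[0,2]]*1000
    if len(q)>8:
        r=cv2.minAreaRect(q.astype(np.float32));print('side face',len(q),np.round(r[0],1),np.round(r[1],1),round(r[2],1))
    H,S,V=cv2.split(cv2.cvtColor(im,cv2.COLOR_BGR2HSV))
    o=(H<16)&(H>3)&(S>110)&(abs(y-y0)<.035)&(x>.5)&(x<.68)&(z>.03)&(z<.1)
    if o.any():print('orange',o.sum(),np.median(P[o],0).round(4),P[o][:,2].min().round(4),P[o][:,2].max().round(4))
    s=ctrl.sense();print(s['t'],s['tcp_pos'].round(4),s['wrist_force'].round(1),s['torque'].round(2),round(s['opening'],4))
    if view:
        u,v=proj('side',[.59,y0,.05]).astype(int)
        cv2.imwrite(f'pics/z{tag}.png',cv2.resize(im[v-45:v+30,u-50:u+50],(800,600),interpolation=cv2.INTER_CUBIC))
E
python3 -c "
from prof import *
prof('w2',.1245)"
```

```text
side face 256 [594.8  55.4] [ 76.8 131.4] 83.1
orange 5 [0.5949 0.1507 0.0531] 0.045 0.0618
11.225 [0.5639 0.1246 0.0672] [-0.7 -0.8  9.9] [-0.38 -0.37 -0.08] 0.0279
```

View pics/zw2.png

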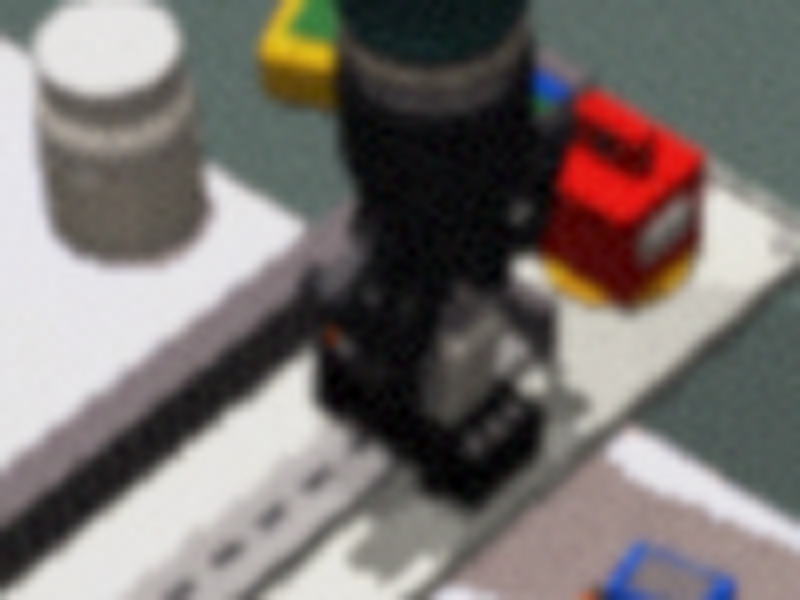

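It tilted: the orange end is up and the lip end is lower right, near the pan. I'll add a little more tilt and then slide in.

Emit:
drive_tool([
  {"dx": 0.2,"dy": -0.2,"dz": 0,"roll": 0},
  {"dx": 0.35,"dy": -0.5,"dz": 0,"roll": 0},
  {"dx": 0.35,"dy": -0.5,"dz": 0,"roll": 0},
])

```text
t: 11.6
tcp_pos: [0.5587, 0.1247, 0.0636]
tcp_rot: [0.497, 0.506, 0.495, -0.502]
wrist_force: [0.6, -2.3, 9.7]
opening: 0.0274
```

```bash
cat > tilt.py <<'E'
from h import *
def tilt(n_tag,y0,col):
    # cover +y face corner outline: fit plane-restricted pixels of base side face
    im=cv2.imread(f'pics/{n_tag}.png')
E
python3 -c "
from prof import *
prof('w3',.1245,False)"
```

```text
side face 252 [589.1  39.5] [ 74.1 137.8] 65.0
orange 2 [0.5926 0.1452 0.0557] 0.0448 0.0666
11.65 [0.5589 0.1248 0.0637] [-0.3 -1.4 10.9] [-0.42 -0.39 -0.01] 0.0275
```

Emit:
drive_tool([
  {"dx": -0.1,"dy": 0,"dz": 0,"roll": 0},
  {"dx": -0.1,"dy": 0.4,"dz": 0,"roll": 0},
  {"dx": -0.1,"dy": 0.8,"dz": 0,"roll": 0},
  {"dx": -0.1,"dy": 1.1,"dz": 0,"roll": 0},
  {"dx": -0.1,"dy": 1.1,"dz": 0,"roll": 0},
], newtons=30)

```text
t: 12.28
tcp_pos: [0.5599, 0.1248, 0.0641]
tcp_rot: [-0.493, -0.5, -0.5, 0.507]
wrist_force: [-13.5, -1.7, 28.7]
opening: 0.0273
```

Emit:
drive_tool([
  {"dx": 0,"dy": 0.2,"dz": 0,"roll": 0},
  {"dx": 0,"dy": 0.4,"dz": 0,"roll": 0},
  {"dx": 0,"dy": 0.4,"dz": 0,"roll": 0},
])

```text
t: 12.65
tcp_pos: [0.5603, 0.1248, 0.0642]
tcp_rot: [-0.492, -0.498, -0.501, 0.509]
wrist_force: [-18.6, -0.8, 35.7]
opening: 0.0276
```

```bash
python3 -c "
from prof import *
prof('w4',.1245)"
```

```text
side face 251 [593.4  59.8] [ 79.4 132.3] 89.9
12.7 [0.5603 0.1248 0.0642] [-18.6  -0.5  35.3] [-0.1   3.85 -0.03] 0.0275
```

View pics/zw4.png

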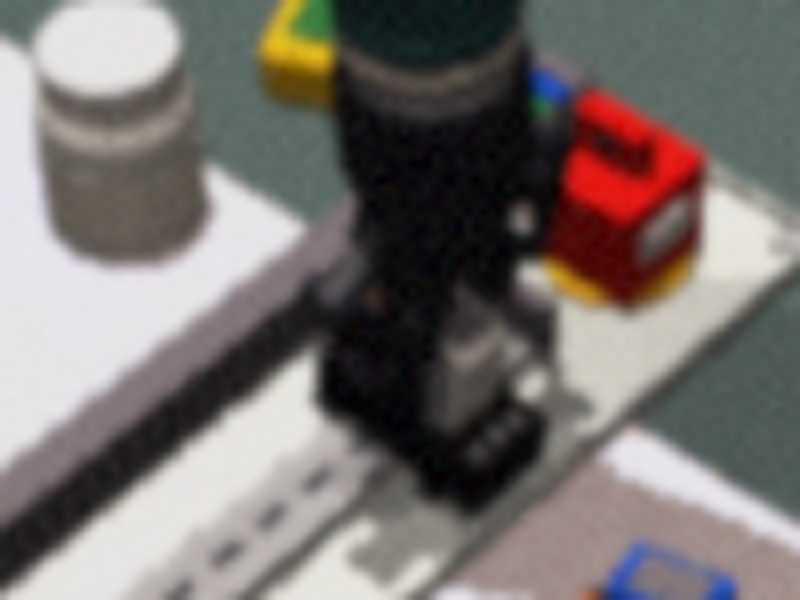

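The slide stalled with forces (-18.6, 35.3) N: the foot is jamming by friction on the rail top while pressed down. I'll undo the slide, grip harder, unload in z, and slide again.

Emit:
drive_tool([
  {"dx": 0,"dy": -0.8,"dz": 0,"roll": 0},
  {"dx": 0,"dy": -1.5,"dz": 0,"roll": 0},
  {"dx": 0,"dy": -1.6,"dz": 0,"roll": 0},
], newtons=30)

```text
t: 13.08
tcp_pos: [0.5568, 0.1251, 0.0635]
tcp_rot: [0.497, 0.505, 0.495, -0.503]
wrist_force: [0.8, -0.9, 8.5]
opening: 0.0275
```

Emit:
drive_tool([
  {"dx": 0,"dy": 0,"dz": 0,"roll": 0},
  {"dx": 0,"dy": 0,"dz": 0,"roll": 0},
  {"dx": -0.15,"dy": 0,"dz": 0,"roll": 0},
  {"dx": -0.15,"dy": 0,"dz": 0,"roll": 0},
], newtons=80)

```text
t: 13.58
tcp_pos: [0.5562, 0.1254, 0.064]
tcp_rot: [0.497, 0.504, 0.496, -0.503]
wrist_force: [0.2, -1.0, 7.3]
opening: 0.0271
```

Emit:
drive_tool([
  {"dx": -0.2,"dy": 0,"dz": 0,"roll": 0},
  {"dx": -0.2,"dy": 0,"dz": 0,"roll": 0},
  {"dx": -0.2,"dy": 0,"dz": 0,"roll": 0},
])

```text
t: 13.95
tcp_pos: [0.5535, 0.1254, 0.0647]
tcp_rot: [-0.496, -0.503, -0.497, 0.504]
wrist_force: [-1.7, 0.6, 0.5]
opening: 0.027
```

Emit:
drive_tool([
  {"dx": -0.05,"dy": 0.4,"dz": 0,"roll": 0},
  {"dx": -0.05,"dy": 0.8,"dz": 0,"roll": 0},
  {"dx": -0.05,"dy": 1.1,"dz": 0,"roll": 0},
  {"dx": -0.05,"dy": 1.1,"dz": 0,"roll": 0},
])

```text
t: 14.45
tcp_pos: [0.5666, 0.1252, 0.0657]
tcp_rot: [0.496, 0.504, 0.496, -0.504]
wrist_force: [0.9, -0.0, -1.1]
opening: 0.0271
```

Emit:
drive_tool([
  {"dx": 0.08,"dy": 0.2,"dz": 0,"roll": 0},
  {"dx": 0.08,"dy": 0.4,"dz": 0,"roll": 0},
  {"dx": 0.08,"dy": 0.6,"dz": 0,"roll": 0},
  {"dx": 0.08,"dy": 0.7,"dz": 0,"roll": 0},
  {"dx": 0.08,"dy": 0.7,"dz": 0,"roll": 0},
])

```text
t: 15.08
tcp_pos: [0.5732, 0.1251, 0.065]
tcp_rot: [0.496, 0.504, 0.496, -0.504]
wrist_force: [-0.0, 1.1, -1.8]
opening: 0.0272
```

```bash
python3 -c "
from prof import *
prof('w5',.1245)"
```

```text
side face 249 [600.6  43.6] [ 78.  117.1] 70.2
orange 3 [0.6018 0.1495 0.058 ] 0.0529 0.0651
15.125 [0.5731 0.1251 0.065 ] [-0.3  0.5 -1.9] [0.03 0.03 0.02] 0.0272
```

View pics/zw5.png

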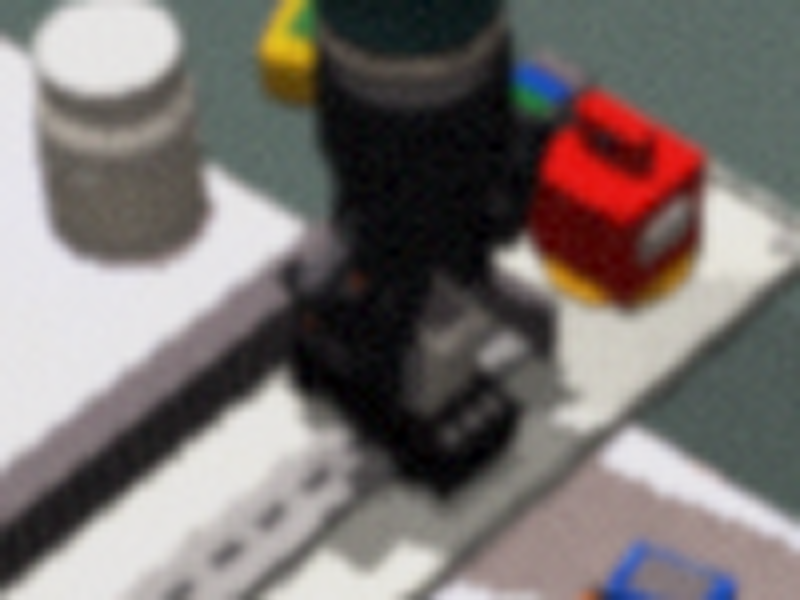

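Emit:
drive_tool([
  {"dx": 0,"dy": 0.15,"dz": 0,"roll": 0},
  {"dx": 0,"dy": 0.3,"dz": 0,"roll": 0},
  {"dx": 0,"dy": 0.3,"dz": 0,"roll": 0},
])

```text
t: 15.5
tcp_pos: [0.5749, 0.125, 0.0647]
tcp_rot: [-0.496, -0.503, -0.497, 0.504]
wrist_force: [-2.1, -0.0, -0.5]
opening: 0.027
```

Emit:
drive_tool([
  {"dx": 0,"dy": 0.15,"dz": 0,"roll": 0},
  {"dx": -0.2,"dy": 0.15,"dz": 0,"roll": 0},
  {"dx": -0.4,"dy": 0.15,"dz": 0,"roll": 0},
  {"dx": -0.4,"dy": 0.15,"dz": 0,"roll": 0},
])

```text
t: 16.0
tcp_pos: [0.5752, 0.1248, 0.0671]
tcp_rot: [-0.496, -0.502, -0.497, 0.505]
wrist_force: [-3.3, 2.3, -18.0]
opening: 0.0275
```

It's hooked: lifting gave -18 N. Next I'll lower, release, and press the foot end with closed fingers.

Emit:
drive_tool([
  {"dx": 0.4,"dy": 0,"dz": 0,"roll": 0},
  {"dx": 0.6,"dy": 0,"dz": 0,"roll": 0},
  {"dx": 0.6,"dy": 0,"dz": 0,"roll": 0},
])

```text
t: 16.38
tcp_pos: [0.5754, 0.1248, 0.0635]
tcp_rot: [-0.495, -0.502, -0.497, 0.505]
wrist_force: [-7.8, 0.3, -1.1]
opening: 0.0273
```

Emit:
drive_tool([
  {"dx": 0,"dy": 0,"dz": 0,"roll": 0},
  {"dx": 0,"dy": 0,"dz": 0,"roll": 0},
  {"dx": 0,"dy": 0,"dz": 0,"roll": 0},
  {"dx": -3,"dy": 0,"dz": 0,"roll": 0},
  {"dx": -6.5,"dy": 0,"dz": 0,"roll": 0},
  {"dx": -6.5,"dy": 0,"dz": 0,"roll": 0},
  {"dx": -6.5,"dy": 5.5,"dz": 0,"roll": 0},
  {"dx": -6.5,"dy": 5.5,"dz": 0,"roll": 0},
], hand=5.5, newtons=40)

```text
t: 17.38
tcp_pos: [0.6376, 0.1239, 0.1282]
tcp_rot: [0.498, 0.506, 0.494, -0.502]
wrist_force: [-1.2, -0.5, -0.2]
opening: 0.0549
```

```bash
cat > dep.py <<'E'
from rel import *
def dep(tag,y0):
    # heights of things near the rail slot
    for n in('top','side'):
        im,d=ctrl.read_camera(n);cv2.imwrite(f'pics/{n}{tag}.png',im);P=cloud(n,d);x,y,z=P[...,0],P[...,1],P[...,2]
        H,S,V=cv2.split(cv2.cvtColor(im,cv2.COLOR_BGR2HSV))
        o=(H<16)&(H>3)&(S>100)&(abs(y-y0)<.035)&(x>.5)&(x<.68)&(z>.03)&(z<.1)
        if o.any():print(n,'orange',o.sum(),np.median(P[o],0).round(4))
        c=(abs(y-y0)<.012)&(x>.55)&(x<.635)&(z>.085)&(z<.125)
        if c.sum()>15:
            q=P[c];k=np.polyfit(q[:,0]-.594,q[:,2],1);print(n,'cover top',c.sum(),q.min(0).round(4),q.max(0).round(4),'tilt deg',np.degrees(np.arctan(k[0])).round(1),'z@594',k[1].round(4))
    s=ctrl.sense();print(round(s['t'],2),s['tcp_pos'].round(4),s['wrist_force'].round(1),round(s['opening'],4))
E
python3 -c "
from dep import *
dep('w6',.125)"
```

```text
side orange 30 [0.6266 0.1278 0.0625]
side cover top 86 [0.5543 0.1133 0.0858] [0.5968 0.1369 0.1103] tilt deg 16.9 z@594 0.1071
17.48 [0.6327 0.124  0.1271] [-0.7 -0.4 -0.5] 0.055
```

Emit:
drive_tool([
  {"dx": 0,"dy": 0,"dz": 0,"roll": 0},
  {"dx": 0,"dy": 0,"dz": 0,"roll": 0},
  {"dx": 3,"dy": 0,"dz": 0,"roll": 0},
  {"dx": 5.5,"dy": 0,"dz": 0,"roll": 0},
  {"dx": 6,"dy": 0,"dz": 0,"roll": 0},
  {"dx": 6.5,"dy": 0,"dz": 0,"roll": 0},
  {"dx": 6.8,"dy": 0,"dz": 0,"roll": 0},
  {"dx": 6.8,"dy": 0,"dz": 0,"roll": 0},
], hand=0)

```text
t: 18.48
tcp_pos: [0.6319, 0.1243, 0.0601]
tcp_rot: [-0.496, -0.503, -0.497, 0.504]
wrist_force: [-0.7, 0.2, 0.2]
opening: -0.0001
```

Emit:
drive_tool([
  {"dx": 0.4,"dy": 0,"dz": 0,"roll": 0},
  {"dx": 0.8,"dy": 0,"dz": 0,"roll": 0},
  {"dx": 1.0,"dy": 0,"dz": 0,"roll": 0},
  {"dx": 1.0,"dy": 0,"dz": 0,"roll": 0},
])

```text
t: 18.98
tcp_pos: [0.6346, 0.1243, 0.0536]
tcp_rot: [0.497, 0.505, 0.496, -0.503]
wrist_force: [-1.7, -1.6, 21.4]
opening: -0.0
```

Emit:
drive_tool([
  {"dx": 0.3,"dy": 0,"dz": 0,"roll": 0},
  {"dx": 0.3,"dy": 0,"dz": 0,"roll": 0},
  {"dx": -4,"dy": 0,"dz": 0,"roll": 0},
  {"dx": -9,"dy": 0,"dz": 0,"roll": 0},
  {"dx": -12,"dy": 0,"dz": -5,"roll": 0},
  {"dx": -12,"dy": 0,"dz": -10,"roll": 0},
  {"dx": -12,"dy": 0,"dz": -10,"roll": 0},
])

```text
t: 19.85
tcp_pos: [0.6323, 0.232, 0.1699]
tcp_rot: [0.497, 0.502, 0.5, -0.5]
wrist_force: [-0.3, -0.4, -0.0]
opening: 0.0001
```

```bash
python3 -c "
from dep import *
dep('w7',.125);go('w7b')"
```

```text
top orange 29 [0.6378 0.1263 0.0565]
top cover top 144 [0.5734 0.1131 0.0852] [0.6184 0.137  0.1102] tilt deg 4.3 z@594 0.1026
side orange 25 [0.6368 0.1289 0.0514]
side cover top 85 [0.5677 0.1135 0.085 ] [0.6148 0.137  0.1082] tilt deg 5.6 z@594 0.1003
19.95 [0.6329 0.2247 0.1692] [-0.1 -0.8  0.5] -0.0
top orange 15 [0.6413 0.1277]
top orange 20 [0.5859 0.0096]
top orange 11 [ 0.5886 -0.0375]
top orange 22 [0.4586 0.1748]
top covertop 154 ray [0.4183 0.1664] rect [418.6 167.1] [43.6 28.5] 11.7 bgr [102.  80.  72.]
side orange 9 [0.6425 0.1261]
side orange 15 [0.455  0.1782]
side orange 11 [0.44   0.3654]
side covertop 131 ray [0.4127 0.1714] rect [415.2 168.4] [44.5 32.4] 10.7 bgr [93. 61. 53.]
side covertop 157 ray [0.3971 0.3659] rect [399.5 363.6] [29.3 46.3] 85.9 bgr [ 91. 120.  88.]
20.05 [0.6336 0.222  0.1692] [-0.496 -0.503 -0.496  0.505] [-0.4  0.2  0. ] 0.00018978829616724766
```

```bash
cat > chk.py <<'E'
from h import *
# compare tilt of bench relay vs rail relays: cover-top ends heights and orange height minus cover height
def chk(tag,items,cams=('top','side')):
    for n in cams:
        im,d=ctrl.read_camera(n);cv2.imwrite(f'pics/{n}{tag}.png',im);P=cloud(n,d);x,y,z=P[...,0],P[...,1],P[...,2]
        H,S,V=cv2.split(cv2.cvtColor(im,cv2.COLOR_BGR2HSV))
        for nm,cx,cy in items:
            f=lambda a,b:z[(x-cx>a)&(x-cx<b)&(abs(y-cy)<.009)&(z>.07)&(z<.13)]
            a,b=f(-.018,-.006),f(.006,.018)
            o=(H<16)&(H>3)&(S>100)&(abs(y-cy)<.03)&(x-cx>.015)&(x-cx<.06)&(z>.02)&(z<.1)
            print(n,nm,'near',np.median(a).round(4) if len(a) else None,'far',np.median(b).round(4) if len(b) else None,'orange',np.median(P[o],0).round(4) if o.any() else None,int(o.sum()))
E
python3 -c "
from chk import *
chk('w8',[('white',.595,.125),('blue',.417,.167),('green',.402,.362)])"
```

```text
top white near 0.1038 far 0.1043 orange [0.6379 0.1251 0.0564] 28
top blue near 0.0893 far 0.0894 orange [0.4585 0.1741 0.0415] 28
top green near None far None orange None 0
side white near 0.1015 far 0.1009 orange [0.6357 0.1354 0.0529] 18
side blue near 0.0863 far 0.0861 orange [0.4566 0.1779 0.0383] 18
side green near 0.0873 far 0.0873 orange [0.441  0.364  0.0399] 10
```

White is home: level, and 14.6 mm above its bench height. Blue is next.

Emit:
drive_tool([
  {"dx": 0,"dy": -5.5,"dz": 1.4,"roll": -5},
  {"dx": 0,"dy": -11,"dz": 2.9,"roll": -10},
  {"dx": 0,"dy": -16.5,"dz": 4.3,"roll": -11.7},
  {"dx": 0,"dy": -22.1,"dz": 5.8,"roll": -11.7},
  {"dx": 4,"dy": -22.1,"dz": 5.8,"roll": -11.7},
  {"dx": 7,"dy": -22.1,"dz": 5.8,"roll": -11.7},
  {"dx": 7,"dy": -22.1,"dz": 5.8,"roll": -11.7},
  {"dx": 7,"dy": -22.1,"dz": 5.8,"roll": -11.7},
], hand=5.5, newtons=30)

```text
t: 21.15
tcp_pos: [0.4129, 0.169, 0.1006]
tcp_rot: [0.545, 0.451, 0.545, -0.451]
wrist_force: [0.4, -0.4, -0.4]
opening: 0.0551
```

Emit:
drive_tool([
  {"dx": 0,"dy": 0,"dz": 0,"roll": 0},
  {"dx": 0,"dy": 0,"dz": 0,"roll": 0},
])

```text
t: 21.4
tcp_pos: [0.4128, 0.1696, 0.1008]
tcp_rot: [0.545, 0.451, 0.545, -0.45]
wrist_force: [-0.2, 0.0, -0.0]
opening: 0.0548
```

Emit:
drive_tool([
  {"dx": 2.5,"dy": -0.1,"dz": 0.3,"roll": 0},
  {"dx": 5.2,"dy": -0.1,"dz": 0.3,"roll": 0},
  {"dx": 5.2,"dy": -0.1,"dz": 0.3,"roll": 0},
  {"dx": 5.2,"dy": -0.1,"dz": 0.3,"roll": 0},
])

```text
t: 21.9
tcp_pos: [0.4122, 0.1664, 0.0487]
tcp_rot: [0.545, 0.451, 0.545, -0.45]
wrist_force: [-0.1, -0.7, 0.2]
opening: 0.0548
```

Emit:
drive_tool([
  {"dx": 0,"dy": 0,"dz": 0,"roll": 0},
  {"dx": 0,"dy": 0,"dz": 0,"roll": 0},
  {"dx": 0,"dy": 0,"dz": 0,"roll": 0},
  {"dx": 0,"dy": 0,"dz": 0,"roll": 0},
], hand=2)

```text
t: 22.4
tcp_pos: [0.412, 0.1664, 0.0484]
tcp_rot: [0.545, 0.451, 0.545, -0.45]
wrist_force: [-0.3, 0.1, 3.9]
opening: 0.028
```

Emit:
drive_tool([
  {"dx": -3,"dy": 0,"dz": 0,"roll": 0},
  {"dx": -7.6,"dy": 0,"dz": 0,"roll": 0},
  {"dx": -7.6,"dy": 5,"dz": -0.5,"roll": 4},
  {"dx": -7.6,"dy": 10,"dz": -1,"roll": 8},
  {"dx": -7.6,"dy": 14,"dz": -1.3,"roll": 11.6},
  {"dx": -7.6,"dy": 17.5,"dz": -1.5,"roll": 11.6},
  {"dx": -7.6,"dy": 17.5,"dz": -1.5,"roll": 11.6},
  {"dx": -7.6,"dy": 17.5,"dz": -1.5,"roll": 11.6},
])

```text
t: 23.4
tcp_pos: [0.5791, 0.2135, 0.1232]
tcp_rot: [-0.496, -0.502, -0.497, 0.504]
wrist_force: [-0.5, -0.1, -1.2]
opening: 0.0279
```

Emit:
drive_tool([
  {"dx": 0,"dy": 0,"dz": 0,"roll": 0},
  {"dx": 0,"dy": 0,"dz": 0,"roll": 0},
])

```text
t: 23.65
tcp_pos: [0.5797, 0.2138, 0.1239]
tcp_rot: [-0.497, -0.503, -0.497, 0.503]
wrist_force: [1.3, 0.2, -1.3]
opening: 0.0278
```

Emit:
drive_tool([
  {"dx": 4,"dy": 0,"dz": 0,"roll": 0},
  {"dx": 5,"dy": 0,"dz": 0,"roll": 0},
  {"dx": 5.2,"dy": -0.4,"dz": 0,"roll": 0},
  {"dx": 5.5,"dy": -1,"dz": 0,"roll": 0},
  {"dx": 5.8,"dy": -1.5,"dz": 0,"roll": 0},
  {"dx": 6.1,"dy": -1.9,"dz": 0,"roll": 0},
  {"dx": 6.35,"dy": -2.3,"dz": 0,"roll": 0},
  {"dx": 6.35,"dy": -2.3,"dz": 0,"roll": 0},
], newtons=20)

```text
t: 24.65
tcp_pos: [0.5609, 0.2139, 0.0633]
tcp_rot: [0.498, 0.505, 0.495, -0.502]
wrist_force: [0.6, -2.7, 9.9]
opening: 0.0273
```

Emit:
drive_tool([
  {"dx": 0,"dy": 0,"dz": 0,"roll": 0},
  {"dx": 0,"dy": 0,"dz": 0,"roll": 0},
  {"dx": 0,"dy": 0,"dz": 0,"roll": 0},
  {"dx": -0.3,"dy": 0,"dz": 0,"roll": 0},
  {"dx": -0.3,"dy": 0,"dz": 0,"roll": 0},
], newtons=80)

```text
t: 25.28
tcp_pos: [0.5579, 0.2145, 0.0641]
tcp_rot: [0.497, 0.503, 0.497, -0.503]
wrist_force: [-0.4, -0.5, 4.4]
opening: 0.0271
```

Emit:
drive_tool([
  {"dx": -0.2,"dy": 0,"dz": 0,"roll": 0},
  {"dx": -0.2,"dy": 0.4,"dz": 0,"roll": 0},
  {"dx": -0.2,"dy": 0.8,"dz": 0,"roll": 0},
  {"dx": -0.2,"dy": 0.8,"dz": 0,"roll": 0},
])

```text
t: 25.78
tcp_pos: [0.5663, 0.2141, 0.0653]
tcp_rot: [0.497, 0.503, 0.497, -0.503]
wrist_force: [0.3, 0.4, -1.4]
opening: 0.0272
```

Emit:
drive_tool([
  {"dx": 0.05,"dy": 0.2,"dz": 0,"roll": 0},
  {"dx": 0.05,"dy": 0.4,"dz": 0,"roll": 0},
  {"dx": 0.05,"dy": 0.7,"dz": 0,"roll": 0},
  {"dx": 0.05,"dy": 1.0,"dz": 0,"roll": 0},
  {"dx": 0.05,"dy": 1.0,"dz": 0,"roll": 0},
])

```text
t: 26.4
tcp_pos: [0.5753, 0.2141, 0.0648]
tcp_rot: [-0.497, -0.503, -0.497, 0.504]
wrist_force: [-1.0, -0.1, -0.8]
opening: 0.0273
```

Emit:
drive_tool([
  {"dx": 0,"dy": 0.2,"dz": 0,"roll": 0},
  {"dx": 0,"dy": 0.3,"dz": 0,"roll": 0},
  {"dx": -0.2,"dy": 0.3,"dz": 0,"roll": 0},
  {"dx": -0.4,"dy": 0.3,"dz": 0,"roll": 0},
  {"dx": -0.4,"dy": 0.3,"dz": 0,"roll": 0},
])

```text
t: 27.02
tcp_pos: [0.5759, 0.2137, 0.0668]
tcp_rot: [-0.496, -0.501, -0.498, 0.505]
wrist_force: [-4.4, 1.8, -17.3]
opening: 0.0274
```

Hooked. I'll lower, release, and press.

Emit:
drive_tool([
  {"dx": 0.4,"dy": 0,"dz": 0,"roll": 0},
  {"dx": 0.6,"dy": 0,"dz": 0,"roll": 0},
  {"dx": 0.6,"dy": 0,"dz": 0,"roll": 0},
])

```text
t: 27.4
tcp_pos: [0.5762, 0.2138, 0.0635]
tcp_rot: [-0.496, -0.501, -0.498, 0.505]
wrist_force: [-8.5, 0.9, -0.3]
opening: 0.027
```

Emit:
drive_tool([
  {"dx": 0,"dy": 0,"dz": 0,"roll": 0},
  {"dx": 0,"dy": 0,"dz": 0,"roll": 0},
  {"dx": 0,"dy": 0,"dz": 0,"roll": 0},
  {"dx": -3,"dy": 0,"dz": 0,"roll": 0},
  {"dx": -6.5,"dy": 0,"dz": 0,"roll": 0},
  {"dx": -6.5,"dy": 0,"dz": 0,"roll": 0},
  {"dx": -6.5,"dy": 5.5,"dz": 0,"roll": 0},
  {"dx": -6.5,"dy": 5.5,"dz": 0,"roll": 0},
], hand=5.5, newtons=40)

```text
t: 28.4
tcp_pos: [0.6389, 0.2124, 0.1281]
tcp_rot: [0.498, 0.505, 0.495, -0.502]
wrist_force: [0.7, 0.7, 0.4]
opening: 0.0545
```

Emit:
drive_tool([
  {"dx": 0,"dy": 0,"dz": 0,"roll": 0},
  {"dx": 0,"dy": 0,"dz": 0,"roll": 0},
  {"dx": 3,"dy": 0,"dz": 0,"roll": 0},
  {"dx": 5.5,"dy": 0,"dz": 0,"roll": 0},
  {"dx": 6,"dy": 0,"dz": 0,"roll": 0},
  {"dx": 6.5,"dy": 0,"dz": 0,"roll": 0},
  {"dx": 6.8,"dy": 0,"dz": 0,"roll": 0},
  {"dx": 6.8,"dy": 0,"dz": 0,"roll": 0},
], hand=0)

```text
t: 29.4
tcp_pos: [0.6363, 0.2137, 0.0618]
tcp_rot: [0.498, 0.505, 0.496, -0.502]
wrist_force: [1.9, 0.2, 3.3]
opening: 0.0002
```

Emit:
drive_tool([
  {"dx": 0.4,"dy": 0,"dz": 0,"roll": 0},
  {"dx": 0.8,"dy": 0,"dz": 0,"roll": 0},
  {"dx": 1.0,"dy": 0,"dz": 0,"roll": 0},
  {"dx": 1.2,"dy": 0,"dz": 0,"roll": 0},
  {"dx": 1.2,"dy": 0,"dz": 0,"roll": 0},
])

```text
t: 30.02
tcp_pos: [0.6373, 0.2138, 0.0528]
tcp_rot: [0.498, 0.505, 0.496, -0.501]
wrist_force: [-0.2, -1.4, 25.1]
opening: -0.0004
```

Emit:
drive_tool([
  {"dx": -4,"dy": 0,"dz": 0,"roll": 0},
  {"dx": -9,"dy": 0,"dz": 0,"roll": 0},
  {"dx": -12,"dy": 0,"dz": 5,"roll": 0},
  {"dx": -12,"dy": 0,"dz": 10,"roll": 0},
  {"dx": -12,"dy": 0,"dz": 10,"roll": 0},
])

```text
t: 30.65
tcp_pos: [0.631, 0.1064, 0.1676]
tcp_rot: [-0.495, -0.503, -0.494, 0.507]
wrist_force: [-0.3, -0.6, -0.1]
opening: 0.0001
```

```bash
python3 -c "
from chk import *
from rel import *
chk('b8',[('white',.595,.125),('blue',.595,.2145),('green',.402,.362)]);go('b9')"
```

```text
top white near None far None orange None 0
top blue near None far None orange None 0
top green near 0.0899 far 0.0889 orange None 0
side white near 0.1008 far 0.1017 orange [0.6355 0.1327 0.0541] 17
side blue near 0.1013 far 0.1025 orange [0.6377 0.2236 0.0526] 13
side green near 0.0867 far 0.0869 orange [0.4428 0.3637 0.0385] 12
top orange 20 [0.5858 0.0108]
top orange 9 [ 0.586  -0.0378]
top covertop 42 ray [0.4    0.3721] rect [403.7 371.8] [10.3 39.5] 89.0 bgr [135. 164. 137.]
side orange 8 [0.6431 0.1238]
side orange 9 [0.6434 0.2172]
side orange 11 [0.44   0.3654]
side covertop 155 ray [0.3973 0.3657] rect [399.5 363.9] [28.5 44.1] 83.7 bgr [ 89. 117.  86.]
30.85 [0.6314 0.1154 0.167 ] [-0.497 -0.502 -0.498  0.503] [0.4 0.4 0.2] 0.0001702958735772018
```

Emit:
drive_tool([
  {"dx": 0,"dy": -6,"dz": -3,"roll": 2},
  {"dx": 0,"dy": -11,"dz": -7,"roll": 5.8},
  {"dx": 0,"dy": -15,"dz": -11,"roll": 5.8},
  {"dx": 0,"dy": -18,"dz": -16,"roll": 5.8},
  {"dx": 0,"dy": -21.5,"dz": -21,"roll": 5.8},
  {"dx": 0,"dy": -23.8,"dz": -24.6,"roll": 5.8},
  {"dx": 5,"dy": -23.8,"dz": -24.6,"roll": 5.8},
  {"dx": 6.6,"dy": -23.8,"dz": -24.6,"roll": 5.8},
], hand=5.5, newtons=30)

```text
t: 31.85
tcp_pos: [0.3945, 0.363, 0.0996]
tcp_rot: [-0.472, -0.525, -0.472, 0.528]
wrist_force: [0.5, 0.2, 0.3]
opening: 0.0554
```

Emit:
drive_tool([
  {"dx": 0,"dy": 0,"dz": 0,"roll": 0},
  {"dx": 0,"dy": 0,"dz": 0,"roll": 0},
  {"dx": 0,"dy": 0,"dz": 0,"roll": 0},
])

```text
t: 32.22
tcp_pos: [0.3987, 0.3625, 0.1032]
tcp_rot: [0.47, 0.529, 0.47, -0.527]
wrist_force: [-0.1, 0.5, 0.9]
opening: 0.0547
```

```bash
python3 -c "
from chk import *
from rel import *
chk('g1',[('white',.595,.125),('blue',.595,.2145),('green',.402,.362)]);go('g2');print(ctrl.sense()['joint_pos'].round(2))"
```

```text
top white near 0.1047 far 0.1049 orange [0.6376 0.1235 0.0568] 23
top blue near 0.1032 far 0.1036 orange [0.638  0.2113 0.0572] 21
top green near 0.0881 far None orange [0.4434 0.3566 0.0407] 20
side white near None far None orange None 0
side blue near None far None orange [0.6363 0.2256 0.0534] 10
side green near 0.0875 far 0.0881 orange [0.4418 0.3719 0.0396] 2
top orange 11 [0.6417 0.2171]
top orange 12 [0.6418 0.1274]
top orange 18 [0.588  0.0107]
top orange 11 [ 0.5869 -0.0381]
top orange 18 [0.4433 0.3562]
top covertop 32 ray [0.3851 0.3622] rect [385.8 363.9] [27.3  8.4] 88.0 bgr [45. 77. 39.]
side orange 8 [0.6436 0.2181]
side covertop 77 ray [0.4127 0.315 ] rect [393.8 335.9] [22.9 15.2] 24.1 bgr [63. 64. 70.]
side covertop 197 ray [0.4011 0.3699] rect [401.5 377.8] [58.7 44.8] 80.9 bgr [46. 59. 46.]
32.42 [0.3981 0.3624 0.1027] [ 0.471  0.528  0.471 -0.527] [ 0.1  0.5 -0.6] 0.05491819122324998
[-0.92  0.56  0.13  2.13 -0.16  0.47 -2.35]
```

Emit:
drive_tool([
  {"dx": 2.5,"dy": -0.2,"dz": 0,"roll": 0},
  {"dx": 5.3,"dy": -0.2,"dz": 0,"roll": 0},
  {"dx": 5.3,"dy": -0.2,"dz": 0,"roll": 0},
  {"dx": 5.3,"dy": -0.2,"dz": 0,"roll": 0},
])

```text
t: 32.92
tcp_pos: [0.3961, 0.3628, 0.0496]
tcp_rot: [0.471, 0.528, 0.471, -0.527]
wrist_force: [-0.4, -0.1, 0.4]
opening: 0.055
```

Emit:
drive_tool([
  {"dx": 0,"dy": 0,"dz": 0,"roll": 0},
  {"dx": 0,"dy": 0,"dz": 0,"roll": 0},
  {"dx": 0,"dy": 0,"dz": 0,"roll": 0},
  {"dx": 0,"dy": 0,"dz": 0,"roll": 0},
], hand=2)

```text
t: 33.42
tcp_pos: [0.396, 0.3628, 0.0496]
tcp_rot: [0.471, 0.528, 0.471, -0.527]
wrist_force: [-0.5, -1.2, 4.5]
opening: 0.0278
```

```bash
python3 -c "
from h import *
for n in('top','side'):
    P=cloud(n,np.load(n+'0.npy'));x,y,z=P[...,0],P[...,1],P[...,2]
    m=(x>.44)&(x<.62)&(y>.385)&(y<.55)&(z>.06)&(z<.2);q=P[m];print(n,m.sum(),q.min(0),q.max(0))"
```

```text
top 532 [0.49508963 0.43883684 0.06004936] [0.55824988 0.49905565 0.16505739]
side 642 [0.49026264 0.44289251 0.060001  ] [0.54818345 0.50598282 0.16340994]
```

Emit:
drive_tool([
  {"dx": -3,"dy": 0,"dz": 0,"roll": 0},
  {"dx": -7.45,"dy": 0,"dz": 0,"roll": 0},
  {"dx": -7.45,"dy": 2,"dz": 4,"roll": -3},
  {"dx": -7.45,"dy": 6,"dz": 5,"roll": -5.8},
  {"dx": -7.45,"dy": 12,"dz": 4.5,"roll": -5.8},
  {"dx": -7.45,"dy": 17,"dz": 4,"roll": -5.8},
  {"dx": -7.45,"dy": 19.1,"dz": 3.96,"roll": -5.8},
  {"dx": -7.45,"dy": 19.1,"dz": 3.96,"roll": -5.8},
])

```text
t: 34.42
tcp_pos: [0.5825, 0.3004, 0.1229]
tcp_rot: [-0.497, -0.504, -0.496, 0.504]
wrist_force: [-1.5, -0.1, -0.7]
opening: 0.0276
```

Emit:
drive_tool([
  {"dx": 0,"dy": 0,"dz": 0,"roll": 0},
  {"dx": 0,"dy": 0,"dz": 0,"roll": 0},
])

```text
t: 34.67
tcp_pos: [0.5788, 0.3021, 0.1232]
tcp_rot: [-0.497, -0.502, -0.498, 0.503]
wrist_force: [0.9, -0.6, -2.0]
opening: 0.0278
```

Emit:
drive_tool([
  {"dx": 4,"dy": 0,"dz": 0,"roll": 0},
  {"dx": 4.9,"dy": 0,"dz": 0,"roll": 0},
  {"dx": 5.1,"dy": -0.4,"dz": 0,"roll": 0},
  {"dx": 5.4,"dy": -1,"dz": 0,"roll": 0},
  {"dx": 5.7,"dy": -1.5,"dz": 0,"roll": 0},
  {"dx": 6.0,"dy": -1.9,"dz": 0,"roll": 0},
  {"dx": 6.25,"dy": -2.3,"dz": 0,"roll": 0},
  {"dx": 6.25,"dy": -2.3,"dz": 0,"roll": 0},
], newtons=20)

```text
t: 35.67
tcp_pos: [0.5605, 0.3017, 0.0641]
tcp_rot: [0.498, 0.505, 0.496, -0.502]
wrist_force: [0.5, -1.8, 9.7]
opening: 0.0277
```

Emit:
drive_tool([
  {"dx": 0,"dy": 0,"dz": 0,"roll": 0},
  {"dx": 0,"dy": 0,"dz": 0,"roll": 0},
  {"dx": 0,"dy": 0,"dz": 0,"roll": 0},
  {"dx": -0.3,"dy": 0,"dz": 0,"roll": 0},
  {"dx": -0.3,"dy": 0,"dz": 0,"roll": 0},
], newtons=80)

```text
t: 36.3
tcp_pos: [0.5578, 0.3023, 0.0649]
tcp_rot: [0.497, 0.503, 0.497, -0.503]
wrist_force: [-0.7, 0.0, 5.4]
opening: 0.0271
```

Emit:
drive_tool([
  {"dx": -0.2,"dy": 0,"dz": 0,"roll": 0},
  {"dx": -0.2,"dy": 0.4,"dz": 0,"roll": 0},
  {"dx": -0.2,"dy": 0.8,"dz": 0,"roll": 0},
  {"dx": -0.2,"dy": 0.8,"dz": 0,"roll": 0},
])

```text
t: 36.8
tcp_pos: [0.5664, 0.3015, 0.0657]
tcp_rot: [-0.497, -0.503, -0.497, 0.503]
wrist_force: [0.7, 0.8, -1.5]
opening: 0.0269
```

Emit:
drive_tool([
  {"dx": 0.05,"dy": 0.2,"dz": 0,"roll": 0},
  {"dx": 0.05,"dy": 0.4,"dz": 0,"roll": 0},
  {"dx": 0.05,"dy": 0.7,"dz": 0,"roll": 0},
  {"dx": 0.05,"dy": 1.0,"dz": 0,"roll": 0},
  {"dx": 0.05,"dy": 1.1,"dz": 0,"roll": 0},
])

```text
t: 37.42
tcp_pos: [0.5752, 0.3016, 0.0651]
tcp_rot: [-0.496, -0.502, -0.498, 0.504]
wrist_force: [-4.3, -0.8, 1.6]
opening: 0.0273
```

Emit:
drive_tool([
  {"dx": 0,"dy": 0.2,"dz": 0,"roll": 0},
  {"dx": -0.2,"dy": 0.2,"dz": 0,"roll": 0},
  {"dx": -0.4,"dy": 0.2,"dz": 0,"roll": 0},
  {"dx": -0.4,"dy": 0.2,"dz": 0,"roll": 0},
])

```text
t: 37.92
tcp_pos: [0.5755, 0.3011, 0.0675]
tcp_rot: [-0.496, -0.501, -0.498, 0.505]
wrist_force: [-5.5, 0.8, -9.8]
opening: 0.0276
```

Emit:
drive_tool([
  {"dx": 0.4,"dy": 0,"dz": 0,"roll": 0},
  {"dx": 0.6,"dy": 0,"dz": 0,"roll": 0},
  {"dx": 0.6,"dy": 0,"dz": 0,"roll": 0},
])

```text
t: 38.3
tcp_pos: [0.5757, 0.3013, 0.0638]
tcp_rot: [-0.496, -0.501, -0.498, 0.505]
wrist_force: [-8.4, -0.5, 3.4]
opening: 0.027
```

Emit:
drive_tool([
  {"dx": 0,"dy": 0,"dz": 0,"roll": 0},
  {"dx": 0,"dy": 0,"dz": 0,"roll": 0},
  {"dx": 0,"dy": 0,"dz": 0,"roll": 0},
  {"dx": -3,"dy": 0,"dz": 0,"roll": 0},
  {"dx": -6.5,"dy": 0,"dz": 0,"roll": 0},
  {"dx": -6.5,"dy": 0,"dz": 0,"roll": 0},
  {"dx": -6.5,"dy": 5.5,"dz": 0,"roll": 0},
  {"dx": -6.5,"dy": 5.5,"dz": 0,"roll": 0},
], hand=5.5, newtons=40)

```text
t: 39.3
tcp_pos: [0.639, 0.2991, 0.1283]
tcp_rot: [0.497, 0.505, 0.494, -0.503]
wrist_force: [-0.6, 0.5, -0.9]
opening: 0.0548
```

Emit:
drive_tool([
  {"dx": 0,"dy": 0,"dz": 0,"roll": 0},
  {"dx": 0,"dy": 0,"dz": 0,"roll": 0},
  {"dx": 3,"dy": 0,"dz": 0,"roll": 0},
  {"dx": 5.5,"dy": 0,"dz": 0,"roll": 0},
  {"dx": 6,"dy": 0,"dz": 0,"roll": 0},
  {"dx": 6.5,"dy": 0,"dz": 0,"roll": 0},
  {"dx": 6.8,"dy": 0,"dz": 0,"roll": 0},
  {"dx": 6.8,"dy": 0,"dz": 0,"roll": 0},
], hand=0)

```text
t: 40.3
tcp_pos: [0.6346, 0.3012, 0.0614]
tcp_rot: [0.497, 0.504, 0.497, -0.503]
wrist_force: [0.2, 1.3, 2.1]
opening: -0.0
```

Emit:
drive_tool([
  {"dx": 0.4,"dy": 0,"dz": 0,"roll": 0},
  {"dx": 0.8,"dy": 0,"dz": 0,"roll": 0},
  {"dx": 1.1,"dy": 0,"dz": 0,"roll": 0},
  {"dx": 1.3,"dy": 0,"dz": 0,"roll": 0},
  {"dx": 1.3,"dy": 0,"dz": 0,"roll": 0},
])

```text
t: 40.92
tcp_pos: [0.6365, 0.3013, 0.0534]
tcp_rot: [0.497, 0.505, 0.496, -0.502]
wrist_force: [-2.8, -2.4, 29.8]
opening: -0.0002
```

Emit:
drive_tool([
  {"dx": -5,"dy": 0,"dz": 0,"roll": 0},
  {"dx": -11,"dy": 0,"dz": 0,"roll": 0},
  {"dx": -12,"dy": -1,"dz": 6,"roll": 0},
  {"dx": -12,"dy": -2,"dz": 12,"roll": 0},
  {"dx": -12,"dy": -3,"dz": 18,"roll": 0},
  {"dx": -12,"dy": -3.5,"dz": 24,"roll": 0},
  {"dx": -12,"dy": -4,"dz": 30,"roll": 0},
  {"dx": -12,"dy": -4.1,"dz": 31.3,"roll": 0},
], hand=5, newtons=50)

```text
t: 41.92
tcp_pos: [0.5864, -0.0175, 0.1667]
tcp_rot: [-0.494, -0.503, -0.495, 0.507]
wrist_force: [0.1, 0.7, 0.1]
opening: 0.0497
```

```bash
python3 -c "
from chk import *
from rel import *
chk('l1',[('white',.595,.125),('blue',.595,.2145),('green',.595,.302)]);go('l2')
im=cv2.imread('pics/sidel2.png');cv2.imwrite('pics/zl2.png',cv2.resize(im[150:340,120:400],None,fx=2.8,fy=2.8,interpolation=cv2.INTER_CUBIC))
"
```

```text
top white near 0.105 far 0.1038 orange [0.6391 0.1242 0.0562] 21
top blue near 0.104 far 0.1038 orange [0.6379 0.2116 0.0566] 21
top green near 0.1027 far 0.1045 orange [0.6403 0.3008 0.0552] 23
side white near 0.1016 far 0.1013 orange [0.6357 0.1341 0.0534] 15
side blue near 0.1013 far 0.1006 orange [0.6364 0.2219 0.0525] 14
side green near 0.101 far 0.1015 orange [0.6391 0.3119 0.051 ] 13
top orange 12 [0.6422 0.3055]
top orange 13 [0.6418 0.216 ]
top orange 13 [0.642  0.1281]
side orange 10 [0.6427 0.1249]
side orange 10 [0.6437 0.2174]
side orange 9 [0.6448 0.3055]
42.12 [ 0.5887 -0.0094  0.167 ] [ 0.497  0.503  0.498 -0.503] [ 0.6 -0.3  0. ] 0.05013474607916821
```

View pics/zl2.png

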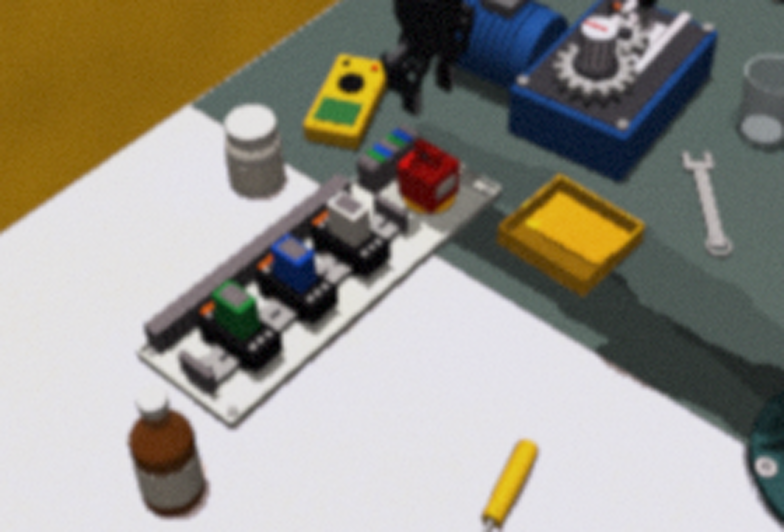

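All three relays are level at home height, no other relay is on the bench, and the gears are meshed. Next is the lockout cover.

Emit:
drive_tool([
  {"dx": 5,"dy": 0.3,"dz": 0,"roll": 0},
  {"dx": 9.5,"dy": 0.3,"dz": 0,"roll": 0},
  {"dx": 9.5,"dy": 0.3,"dz": 0,"roll": 0},
  {"dx": 9.5,"dy": 0.3,"dz": 0,"roll": 0},
])

```text
t: 42.62
tcp_pos: [0.593, -0.0098, 0.0734]
tcp_rot: [0.498, 0.503, 0.497, -0.502]
wrist_force: [0.6, -0.6, 0.9]
opening: 0.0495
```

Emit:
drive_tool([
  {"dx": 0,"dy": 0,"dz": 0,"roll": 0},
  {"dx": 0,"dy": 0,"dz": 0,"roll": 0},
  {"dx": 0,"dy": 0,"dz": 0,"roll": 0},
  {"dx": 0,"dy": 0,"dz": 0,"roll": 0},
  {"dx": 0,"dy": 0,"dz": 0,"roll": 0},
], hand=0.5)

```text
t: 43.25
tcp_pos: [0.5928, -0.012, 0.0735]
tcp_rot: [0.497, 0.504, 0.496, -0.503]
wrist_force: [-1.2, -0.5, 6.4]
opening: 0.0127
```

Emit:
drive_tool([
  {"dx": -4,"dy": 0,"dz": 0,"roll": 0},
  {"dx": -8,"dy": 0,"dz": 0,"roll": 0},
  {"dx": -9,"dy": 0,"dz": 0,"roll": 0},
  {"dx": -9,"dy": 0,"dz": 0,"roll": 0},
])

```text
t: 43.75
tcp_pos: [0.5919, -0.0114, 0.1626]
tcp_rot: [0.497, 0.503, 0.497, -0.503]
wrist_force: [-0.2, -0.8, -0.3]
opening: 0.0128
```

Emit:
drive_tool([
  {"dx": 0,"dy": -5.5,"dz": 1.8,"roll": 0},
  {"dx": 0,"dy": -11,"dz": 3.6,"roll": 0},
  {"dx": 0,"dy": -16,"dz": 5,"roll": 0},
  {"dx": 0,"dy": -17.4,"dz": 5.8,"roll": 0},
  {"dx": 0,"dy": -17.4,"dz": 5.8,"roll": 0},
  {"dx": 4,"dy": -17.4,"dz": 5.8,"roll": 0},
  {"dx": 8,"dy": -17.4,"dz": 5.8,"roll": 0},
  {"dx": 9.5,"dy": -17.4,"dz": 5.8,"roll": 0},
])

```text
t: 44.75
tcp_pos: [0.4193, -0.0665, 0.065]
tcp_rot: [-0.497, -0.503, -0.498, 0.503]
wrist_force: [1.2, 0.3, -2.3]
opening: 0.0126
```

Emit:
drive_tool([
  {"dx": 0,"dy": 0,"dz": 0,"roll": 0},
  {"dx": 0,"dy": 0,"dz": 0,"roll": 0},
])

```text
t: 45.0
tcp_pos: [0.419, -0.0671, 0.0676]
tcp_rot: [0.497, 0.503, 0.497, -0.503]
wrist_force: [0.4, 0.3, -0.8]
opening: 0.0127
```

Emit:
drive_tool([
  {"dx": 0.4,"dy": 0,"dz": 0,"roll": 0},
  {"dx": 0.65,"dy": 0,"dz": 0,"roll": 0},
  {"dx": 0.65,"dy": 0,"dz": 0,"roll": 0},
])

```text
t: 45.38
tcp_pos: [0.4179, -0.0675, 0.0615]
tcp_rot: [0.497, 0.504, 0.496, -0.503]
wrist_force: [0.3, -0.4, 3.6]
opening: 0.0129
```

Emit:
drive_tool([
  {"dx": 0,"dy": 0,"dz": 0,"roll": 0},
  {"dx": 0,"dy": 0,"dz": 0,"roll": 0},
  {"dx": -4,"dy": 0,"dz": 0,"roll": 0},
  {"dx": -9,"dy": 0,"dz": 0,"roll": 0},
  {"dx": -9,"dy": 0,"dz": 6,"roll": 0},
  {"dx": -9,"dy": 0,"dz": 12,"roll": 0},
  {"dx": -9,"dy": 0,"dz": 16,"roll": 0},
  {"dx": -9,"dy": 0,"dz": 16,"roll": 0},
], hand=4)

```text
t: 46.38
tcp_pos: [0.4149, -0.2312, 0.1512]
tcp_rot: [-0.496, -0.505, -0.494, 0.505]
wrist_force: [0.9, 0.1, 0.5]
opening: 0.0398
```

```bash
python3 - <<'E'
from h import *
out=[]
for n in('top','side'):
    im,d=ctrl.read_camera(n);cv2.imwrite(f'pics/{n}i1.png',im);P=cloud(n,d);x,y,z=P[...,0],P[...,1],P[...,2]
    H,S,V=cv2.split(cv2.cvtColor(im,cv2.COLOR_BGR2HSV));red=((H<8)|(H>172))&(S>130)
    m=red&(abs(x-.592)<.04)&(abs(y+.0115)<.04)&(z>.042)&(z<.075);q=P[m]
    if m.any():
        v,u=np.nonzero(m);r=cv2.minAreaRect((q[:,:2]*1000).astype(np.float32));print(n,'isolator',m.sum(),np.median(q,0).round(4),r,'ray',ray(n,u.mean(),v.mean(),.054))
    m=red&(abs(x-.42)<.08)&(abs(y+.068)<.08)&(z>.01);q=P[m];print('cover',m.sum(),q.min(0).round(3) if m.any() else 0,q.max(0).round(3) if m.any() else 0)
    u,v=proj(n,[.5,-.04,.04]).astype(int);out.append(cv2.resize(im[v-50:v+50,u-50:u+50],(400,400),interpolation=cv2.INTER_CUBIC))
cv2.imwrite('pics/ci1.png',np.hstack(out));s=ctrl.sense();print(s['tcp_pos'],s['joint_pos'].round(2))
E
```

```text
top isolator 48 [ 0.5886 -0.0129  0.0541] ((589.7633666992188, -12.062227249145508), (12.024218559265137, 35.46242904663086), 85.7316665649414) ray [ 0.58864847 -0.01206846  0.054     ]
cover 275 [ 0.392 -0.09   0.046] [ 0.442 -0.042  0.088]
side isolator 47 [ 0.591  -0.0076  0.0502] ((589.6283569335938, -9.992266654968262), (38.009334564208984, 15.873627662658691), 4.040876388549805) ray [ 0.58697896 -0.0051898   0.054     ]
cover 334 [ 0.387 -0.131  0.01 ] [ 0.459 -0.031  0.085]
[ 0.41475681 -0.2270748   0.15074908] [ 0.33  0.41  0.09  2.23 -0.08  0.5  -1.1 ]
```

View pics/ci1.png

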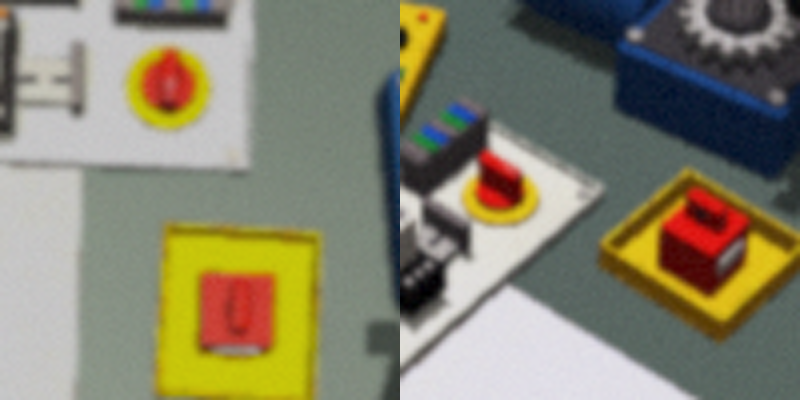

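Emit:
drive_tool([
  {"dx": 0,"dy": 0.5,"dz": -6,"roll": 0},
  {"dx": 0,"dy": 2,"dz": -12,"roll": 0},
  {"dx": 0,"dy": 6,"dz": -17,"roll": 0},
  {"dx": 0,"dy": 11,"dz": -20,"roll": 0},
  {"dx": 0,"dy": 16,"dz": -21.7,"roll": 0},
  {"dx": 0,"dy": 17.4,"dz": -21.7,"roll": 0},
  {"dx": 4,"dy": 17.4,"dz": -21.7,"roll": 0},
  {"dx": 7,"dy": 17.4,"dz": -21.7,"roll": 0},
], hand=4, newtons=50)

```text
t: 47.48
tcp_pos: [0.5901, -0.0114, 0.0797]
tcp_rot: [-0.497, -0.502, -0.498, 0.503]
wrist_force: [0.5, 0.4, -0.2]
opening: 0.0401
```

Emit:
drive_tool([
  {"dx": 0,"dy": 0,"dz": 0,"roll": 0},
  {"dx": 0,"dy": 0,"dz": 0,"roll": 0},
  {"dx": 0,"dy": 0,"dz": 0,"roll": 0},
])

```text
t: 47.85
tcp_pos: [0.5928, -0.0125, 0.0824]
tcp_rot: [0.497, 0.504, 0.496, -0.502]
wrist_force: [-0.7, 0.5, 0.3]
opening: 0.0403
```

Emit:
drive_tool([
  {"dx": 3,"dy": -0.1,"dz": 0,"roll": 0},
  {"dx": 4.9,"dy": -0.1,"dz": 0,"roll": 0},
  {"dx": 4.9,"dy": -0.1,"dz": 0,"roll": 0},
])

```text
t: 48.22
tcp_pos: [0.5901, -0.0126, 0.0311]
tcp_rot: [-0.496, -0.503, -0.497, 0.504]
wrist_force: [-0.0, -0.6, 0.4]
opening: 0.0399
```

Emit:
drive_tool([
  {"dx": 0,"dy": 0,"dz": 0,"roll": 0},
  {"dx": 0,"dy": 0,"dz": 0,"roll": 0},
  {"dx": 0,"dy": 0,"dz": 0,"roll": 0},
  {"dx": 0,"dy": 0,"dz": 0,"roll": 0},
], hand=0.5)

```text
t: 48.72
tcp_pos: [0.5917, -0.0144, 0.033]
tcp_rot: [-0.497, -0.503, -0.496, 0.503]
wrist_force: [-1.1, -5.0, 6.2]
opening: 0.0126
```

Emit:
drive_tool([
  {"dx": 0,"dy": 0,"dz": 0,"roll": 9},
  {"dx": 0,"dy": 0,"dz": 0,"roll": 18},
  {"dx": 0,"dy": 0,"dz": 0,"roll": 27},
  {"dx": 0,"dy": 0,"dz": 0,"roll": 36},
  {"dx": 0,"dy": 0,"dz": 0,"roll": 45},
  {"dx": 0,"dy": 0,"dz": 0,"roll": 53},
  {"dx": 0,"dy": 0,"dz": 0,"roll": 58},
  {"dx": 0,"dy": 0,"dz": 0,"roll": 58},
])

```text
t: 49.72
tcp_pos: [0.5918, -0.0143, 0.033]
tcp_rot: [0.191, 0.682, 0.189, -0.68]
wrist_force: [-1.2, -4.7, 6.6]
opening: 0.0127
```

```bash
python3 -c "
from h import *
s=ctrl.sense();print({k:np.round(s[k],3) for k in('tcp_pos','tcp_rot','wrist_force','torque','joint_pos','opening')})"
```

```text
{'tcp_pos': array([ 0.592, -0.014,  0.033]), 'tcp_rot': array([ 0.191,  0.682,  0.189, -0.68 ]), 'wrist_force': array([-1.219, -4.741,  6.561]), 'torque': array([-0.958,  0.177, -0.084]), 'joint_pos': array([-0.275,  0.737,  0.318,  2.037, -0.509,  0.441, -2.167]), 'opening': np.float64(0.013)}
```

Emit:
drive_tool([
  {"dx": 0,"dy": 0,"dz": 0,"roll": 2},
  {"dx": 0,"dy": 0,"dz": 0,"roll": 4},
  {"dx": 0,"dy": 0,"dz": 0,"roll": 6},
  {"dx": 0,"dy": 0,"dz": 0,"roll": 6},
])

```text
t: 50.22
tcp_pos: [0.5919, -0.0143, 0.033]
tcp_rot: [0.159, 0.69, 0.157, -0.689]
wrist_force: [-1.6, -5.5, 7.5]
opening: 0.0126
```

```bash
python3 -c "
from h import *
s=ctrl.sense();print({k:np.round(s[k],3) for k in('tcp_pos','tcp_rot','wrist_force','torque','joint_pos','opening')})"
```

```text
{'tcp_pos': array([ 0.592, -0.014,  0.033]), 'tcp_rot': array([ 0.159,  0.69 ,  0.157, -0.689]), 'wrist_force': array([-1.588, -5.492,  7.518]), 'torque': array([-1.17 ,  0.263,  1.59 ]), 'joint_pos': array([-0.292,  0.742,  0.342,  2.037, -0.541,  0.448, -2.23 ]), 'opening': np.float64(0.013)}
```

Emit:
drive_tool([
  {"dx": 0,"dy": 0,"dz": 0,"roll": -1},
  {"dx": 0,"dy": 0,"dz": 0,"roll": -1},
  {"dx": 0,"dy": 0,"dz": 0,"roll": -1},
  {"dx": -5,"dy": 0,"dz": 0,"roll": -1},
  {"dx": -11,"dy": 0,"dz": 0,"roll": -1},
  {"dx": -17,"dy": 0,"dz": 0,"roll": -1},
  {"dx": -20,"dy": 0,"dz": 0,"roll": -1},
], hand=4)

```text
t: 51.1
tcp_pos: [0.5924, -0.0125, 0.2353]
tcp_rot: [0.161, 0.69, 0.161, -0.687]
wrist_force: [0.3, 0.2, -0.5]
opening: 0.04
```

Emit:
drive_tool([
  {"dx": 0,"dy": -4,"dz": 0,"roll": -10},
  {"dx": 0,"dy": -8,"dz": 0,"roll": -20},
  {"dx": 0,"dy": -12,"dz": 0,"roll": -30},
  {"dx": 0,"dy": -15,"dz": 0,"roll": -40},
  {"dx": 0,"dy": -15,"dz": 0,"roll": -40},
])

```text
t: 51.72
tcp_pos: [0.5232, 0.1249, 0.2317]
tcp_rot: [-0.387, -0.591, -0.389, 0.591]
wrist_force: [0.3, -1.1, -0.1]
opening: 0.0402
```

```bash
python3 - <<'E'
from h import *
from chk import chk
s=ctrl.sense();print(s['t'],s['tcp_pos'],s['wrist_force'])
out=[]
for n in('top','side'):
    im,d=ctrl.read_camera(n);cv2.imwrite(f'pics/{n}f.png',im);P=cloud(n,d);x,y,z=P[...,0],P[...,1],P[...,2]
    H,S,V=cv2.split(cv2.cvtColor(im,cv2.COLOR_BGR2HSV));red=((H<8)|(H>172))&(S>130)
    m=red&(abs(x-.592)<.04)&(abs(y+.0115)<.04)&(z>.042)&(z<.075);q=P[m]
    if m.sum()>5:
        print(n,'isolator',m.sum(),np.median(q,0).round(4),cv2.minAreaRect((q[:,:2]*1000).astype(np.float32)))
    out.append(cv2.resize(im[140:300,130:430],(400,213) ,interpolation=cv2.INTER_CUBIC))
    out[-1]=cv2.resize(im[130:310,120:440],(800,450),interpolation=cv2.INTER_CUBIC)[:, :]
cv2.imwrite('pics/f1.png',np.vstack([cv2.resize(o,(533,300)) for o in out]))
chk('f2',[('white',.595,.125),('blue',.595,.2145),('green',.595,.302)])
E
python3 kd.py f
```

```text
51.725 [0.52316141 0.12486825 0.23173942] [ 0.27196806 -1.14993648 -0.09483604]
top isolator 47 [ 0.5932 -0.0131  0.0535] ((592.5100708007812, -10.860816955566406), (13.264925956726074, 34.894840240478516), 28.39936065673828)
side isolator 36 [ 0.587  -0.0052  0.0507] ((587.9613647460938, -6.666688919067383), (12.658679008483887, 41.63914489746094), 26.32168960571289)
top white near None far None orange None 0
top blue near None far None orange None 0
top green near 0.1036 far 0.1048 orange [0.6396 0.3018 0.057 ] 23
side white near 0.102 far 0.1007 orange [0.6357 0.1348 0.0521] 16
side blue near 0.1036 far 0.1019 orange [0.6354 0.2252 0.0529] 14
side green near 0.0994 far 0.1015 orange [0.6384 0.3125 0.0539] 13
top 0 [424.21 205.36] [10 11 13 10 84] [ 0.5272 -0.3908]
top f [416.57 207.1 ] [ 5 13 11  8 42] [ 0.5217 -0.3695]
side 0 [353.16 144.15] [14 14  8 12 74] [ 0.5208 -0.38  ]
side f [350.82 146.88] [12 17  7 12 68] [ 0.5182 -0.3608]
```

View pics/f1.png

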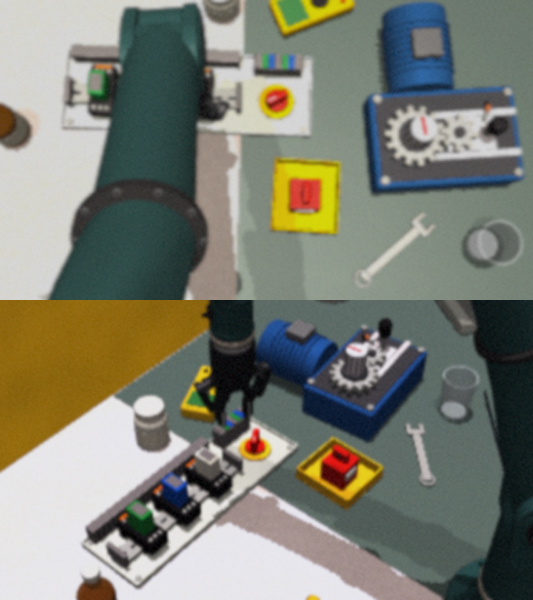

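```bash
python3 -c "
from station import ctrl
print(ctrl.sign_off())"
```

```text
the job is handed in; nothing more can be done
None
```

The job is done in the order asked and was handed in at about 52 s. My last checks found nothing wrong.

- **Gears:** I pushed the selector in by about 11 mm, where it stopped tooth on tooth. Turning the hub by hand let it drop in, and the knob had moved about 19 mm in the side view, so the gears are fully in mesh.
- **Relays:** White, blue and green were on the bench; there was no yellow one. Each is hooked under the near edge of the rail, rocked down and clicked. Once pressed home, each one's cover was level to 1–2 mm and at the height expected for a seated relay. In the very last top view the arm hid white and blue, so that check relied on the side camera for them. It put the green cover about 2 mm off level, within its scatter. The click itself is judged from height and tilt, since the foot joint could not be read.
- **Lockout cover:** It stands upright in the yellow tray.
- **Isolator:** I turned it clockwise until it met its stop. Its bar now lies about 61° from where it started, against 60° for fully on.

One thing went wrong on the way. The first attempt to slide the white relay in jammed, with forces up to about 36 N. I backed off, raised it slightly and slid it in cleanly. The bystander items were not touched, and the gripper was clear of everything at hand-in.

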